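# Log in water samples and start warming them

### The job

Open a new batch on the logger by pressing its white key fully and then its black key, one at a time (never the orange one). Then pick up the barcode scanner and read the label of each jar where it stands on the bench, in the lid order red, yellow, green, blue (skipping colours that are not there): hold the window about 6 cm in front of the label, square to it and level with its centre, steady for a good second. Lay the scanner back flat on the middle of its mat, stand all the jars wholly on the dark warming plate, and only then turn the dial clockwise to its stop, leaving the bottle, cup and dropper where they are.

Things in the scene. Friction and masses are not known exactly. Their poses are not given: they have to be found in the camera images.
- plate (a point): Centre of the top face of the dark steel plate (236 x 220 mm in its x, y) of the warming plate, 46 mm above the bench. The white case under it is fixed, 240 (x) x 300 (y) x 40 mm high, and reaches from y = -110 to +190 mm in this frame; its grey control strip with the dial lies on the +y side, the dial centred at x = 0, y = +150 mm.
- dial (a joint): Heat dial, black, about 52 mm across with a raised bar grip: 0 = off, grows as it is turned clockwise seen from above, end stop (full heat) at 2.6 rad; it stays where left. At 0 the bar lies along the plate's x axis; at value q it is turned clockwise by q from that.
- dial_grip (a point): On the dial's axis, at the height where its bar is gripped.
- logger: Grey batch logger, fixed, 110 x 150 x 40 mm high, small tilted screen at the far edge (to 80 mm high); origin on the bench under its centre. Three round keys in a row along its y axis: white at +45 mm, orange (cancel) in the middle, black at -45 mm, all at x = -18 mm. Key caps 30 mm across.
- key_white (a joint): Travel of the white spring key, 0 to 0.006 m (fully down), about 4 N; springs back.
- key_black (a joint): Travel of the black spring key, 0 to 0.006 m (fully down), about 4 N; springs back.
- key_orange (a joint): Travel of the orange spring key, 0 to 0.006 m (fully down), about 4 N; springs back.
- key_white_top (a point): Centre of the white key's top face, at rest.
- key_black_top (a point): Centre of the black key's top face, at rest.
- mat: Black rubber mat, fixed, 200 x 160 x 4 mm, the scanner's parking place; origin under its centre, on the bench.
- scanner: Handheld barcode scanner lying flat on the mat, along its own x axis: yellow handle 34 mm wide, 32 mm thick, from x = -75 to +35 mm, with a black head 50 mm wide, 34 mm thick from x = 35 to 75 mm; red window at the front (+x) end, looking along +x. Origin at the centre of its underside; 180 g, balanced near the origin.
- scanner_nose (a point): Centre of the scanner's red window: x = 76 mm, z = 17 mm in its frame.
- scanner_spot (a point): Reading spot: the point in front of the scanner on its line of sight, 60 mm ahead of the window (x = 136 mm, z = 17 mm in its frame).
- jar_red: Clear round sample jar with a red lid, 60 mm across, 80 mm high (lid from 66 mm up), about 220 g, its weight low down, upright; origin at the centre of its underside. A white barcode label (34 x 36 mm) is on its -x side, which faces roughly towards the robot; a white stripe on the lid runs from the lid's middle to the label's side. May be absent.
- label_red (a point): Centre of the label on the red-lidded jar: x = -31 mm, z = 40 mm in the jar's frame.
- jar_yellow: Clear round sample jar with a yellow lid, 60 mm across, 80 mm high (lid from 66 mm up), about 220 g, its weight low down, upright; origin at the centre of its underside. A white barcode label (34 x 36 mm) is on its -x side, which faces roughly towards the robot; a white stripe on the lid runs from the lid's middle to the label's side. May be absent.
- label_yellow (a point): Centre of the label on the yellow-lidded jar: x = -31 mm, z = 40 mm in the jar's frame.
- jar_green: Clear round sample jar with a green lid, 60 mm across, 80 mm high (lid from 66 mm up), about 220 g, its weight low down, upright; origin at the centre of its underside. A white barcode label (34 x 36 mm) is on its -x side, which faces roughly towards the robot; a white stripe on the lid runs from the lid's middle to the label's side. May be absent.
- label_green (a point): Centre of the label on the green-lidded jar: x = -31 mm, z = 40 mm in the jar's frame.
- jar_blue: Clear round sample jar with a blue lid, 60 mm across, 80 mm high (lid from 66 mm up), about 220 g, its weight low down, upright; origin at the centre of its underside. A white barcode label (34 x 36 mm) is on its -x side, which faces roughly towards the robot; a white stripe on the lid runs from the lid's middle to the label's side. May be absent.
- label_blue (a point): Centre of the label on the blue-lidded jar: x = -31 mm, z = 40 mm in the jar's frame.
- bottle: Water bottle, bystander, 66 mm across, 200 mm high.
- cup: White plastic cup, bystander, 64 mm across, 70 mm high.
- dropper: Small black dropper bottle, bystander, 40 mm across, 75 mm high.

How it is judged:
By the outcome, as a careful person would: the job done as asked, in the order asked, and still so for the second after the job is handed in, with the robot touching nothing.
Of jar_red, jar_yellow, jar_green, jar_blue only 2 to 3 are there at a start; the rules pass over those that are not, and their reading is None.
At some moment in a run one of jar_red, jar_yellow, jar_green, jar_blue may be knocked a few centimetres aside while the robot is not near it.
It also fails if it takes over 210 s, if anything falls off the work surface, if the arm or the gripper's body presses on something with over 40 N, if the wrist force passes 120 N, or if a joint passes its speed limit or range.

### The arm

A 6-joint arm with a two-finger parallel gripper is mounted at the origin on the work surface. World frame = base frame: x ahead of the robot, y to its left, z up, the work surface at z = 0. Lengths are in m, angles in rad, forces in N, time in s.
With the tool pointing down it reaches from about 0.3 to 0.775 m from the base axis. Payload 14.6 kg.
Tool frame: the origin (TCP) lies at the very end of the fingers, on their centre line; the grasp point (between the pads) lies 19 mm behind it (pinch_z is the distance from the TCP to the grasp point, in m); z points along the fingers, y is the direction in which the jaws open and shut (so a half turn about z gives the same grasp; the last joint's range is limited). The gripper opens to 94 mm and grips with 3 to 60 N. Pads are 16 mm wide; open, the fingers measure 119 mm over their backs; the gripper's body (75 mm by 177 mm) begins 78 mm behind the grasp point.
Start: joints at [1.16, 0.3, 1.521, -0, 1.321, -0.067], TCP at [0.185, 0.518, 0.205] pointing down, gripper open.
Joint ranges: [-3.03, 3.03], [-0.79, 2.21], [0.23, 2.52], [-1.04, 4.18], [0, 3.07], [-2.55, 2.55]. Speed limits (rad/s): [2.22, 2.22, 2.57, 3.14, 3.14, 3.14].

### API

Orientations are given as [roll, pitch, yaw] about the fixed x, y, z axes, in that order (R = Rz(yaw) Ry(pitch) Rx(roll)).
In Python, from station import get_obs, camera, hand_in, pinch_z gives the robot as it stands.
- The arm moves only by the tool servo_tool, never from a script. Its argument "moves" is a list that holds one entry, the list of rows, each a list of 7 numbers: the turn, a rotation vector about the tool's x, y, z normalised to -1 to 1, where 1 is pi/2 rad, then the shift along the tool's x, y, z normalised to -1 to 1, where 1 is 500 mm, then the closure, from 0 (fully open) to 1 (shut). In form: [[[rx, ry, rz, x, y, z, hand], ...]]. A call has 1 to 12 rows; each row is the pose to reach, as a shift and turn from the pose measured when the call began, along the tool's axes at that moment; what a row does not reach only later rows make up. A row lasts 1/12 s, in which the tool goes at most 41.7 mm and 7.16 degrees, less where a joint would pass 70% of its speed; a pose out of reach is approached as far as the arm can. A call with a number of a shift or a turn outside -1 to 1 is refused whole. A call with a gripper value outside its range is refused whole. The fingers move at their own pace and stop on an object; "squeeze" is the grip in N (left out, the last holds). Time passes only in rows, so rows that repeat a pose let the fingers close. It gives the time, the measured TCP pose, the force and the opening at its end, in the units of the state.
- get_obs(): the state, without advancing time (a new reading comes with each control period).
- camera(name): name is "side" or "top" or "wrist"; returns a dict with "color" (384x512x3 uint8, red, green, blue), "intrinsics" (3x3 intrinsics, pixels), "rvec" (rotation vector, rad) and "tvec" (3), from world to camera coordinates, as OpenCV has them. Camera axes: x right, y down, z forward; pixel columns grow to the right and rows downward; lengths in m; the calibration is good to about 2 mm. The wrist camera is an equidistant fisheye: a pixel r from the principal point sees the ray r / f radians off the axis. A picture is of the moment at which its call begins. There is no depth.
- hand_in(): hands the job in, once; it reports no verdict.
The state is a dict: "time_s": time; "qpos": joint angles; "joint_vel": joint speeds; "tau": joint torques, N m; "ee_pos": TCP position; "eef_rot": TCP orientation; "force": force on the tool from outside, world axes, zero at the start; "moment": the same for the moment, N m; "grip_width": finger opening in m.
Only numpy, scipy, OpenCV 4.12 (cv2) and the standard library are available. Lean on these libraries where they do the work, as an engineer would, in place of code of your own. Each camera call takes 0.05 s, during which the arm holds its last target.

## Working session

There is one attempt and no reset: what is moved stays moved. The work goes in short steps, Python scripts to look and compute and a tool call to move; the robot and the scene stay as the last step left them, time stands still between calls to the robot, and variables do not carry over. Pictures are saved under pics/ and viewed, and the job is handed in when it is done.

Besides the shell and the picture viewer there is one more tool, called after "Request:" as a command line: name --argument value ..., lists and objects as JSON in quotes. servo_tool: Moves the arm, as the interface text tells. Scaled input: -1 to 1 covers 500 mm each way for a shift and pi/2 rad each way for a turn. Its arguments: {"type":"object","properties":{"moves":{"type":"array"},"squeeze":{"type":"number"}},"required":["moves"]}

```bash
ls; mkdir -p pics; python3 - <<'E'
from station import get_obs,camera,pinch_z
import cv2
print(get_obs(),pinch_z)
for n in ("side","top","wrist"):
    c=camera(n); cv2.imwrite(f"pics/{n}0.png",c["color"][:,:,::-1]); print(n,c["intrinsics"],c["rvec"],c["tvec"])
E
```

```text
pics
{'time_s': 0.0, 'qpos': array([ 1.16036121e+00,  3.00455882e-01,  1.52162466e+00, -6.20981843e-06,
        1.32069488e+00, -6.66337326e-02]), 'joint_vel': array([-9.02841518e-05,  6.44895915e-04, -5.21105551e-04,  1.70135640e-05,
        8.29487350e-04, -5.41624041e-04]), 'tau': array([ 6.46163589e-04, -5.31802905e+01, -3.52740061e+01,  7.08806422e-02,
        2.44899967e-02, -1.31711677e-04]), 'ee_pos': array([0.18529745, 0.51754899, 0.20487625]), 'eef_rot': array([-3.14041211e+00, -7.27524890e-05,  2.79779276e+00]), 'force': array([0.61404049, 0.50874852, 0.98031449]), 'moment': array([-0.04917567,  0.02071588,  0.05406104]), 'grip_width': 0.09430559733009007} 0.0188
side [[386.62864721   0.         261.12017769]
 [  0.         386.62864721 196.89875127]
 [  0.           0.           1.        ]] [ 2.18646923 -0.18694201  0.06502799] [-0.54002831  0.15615317  0.92834909]
top [[433.80964925   0.         252.68838741]
 [  0.         433.80964925 189.75591815]
 [  0.           0.           1.        ]] [ 2.18180033 -2.18642466  0.05334051] [0.0378784  0.54972238 1.0906608 ]
wrist [[297.31863964   0.         255.36878118]
 [  0.         297.31863964 193.95091465]
 [  0.           0.           1.        ]] [-2.41008468 -1.69808577 -0.19196965] [-0.55034724 -0.02295502  0.39062478]
```

View pics/side0.png

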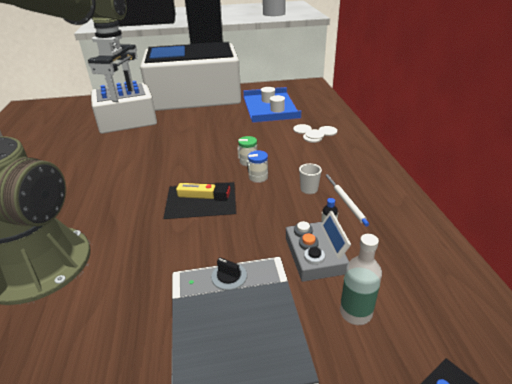

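View pics/top0.png

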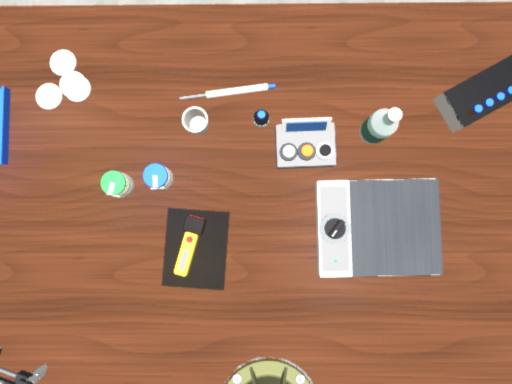

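View pics/wrist0.png

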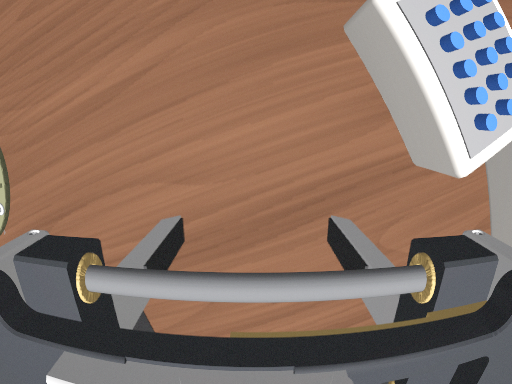

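The side and top views show two jars, green at top (114,183) and blue at (156,175). The logger is at (306,145), the mat at (197,248), the plate at (395,228), and the bottle, cup and dropper are also in view. I'll measure these from enlarged crops.

```bash
cat > h.py <<'E'
import numpy as np,cv2
from station import get_obs,camera
from scipy.spatial.transform import Rotation as Ro
def ray(c,u,v):
    R=cv2.Rodrigues(np.array(c["rvec"]))[0];t=np.array(c["tvec"]).ravel();K=c["intrinsics"]
    d=np.array([(u-K[0,2])/K[0,0],(v-K[1,2])/K[1,1],1.])
    return -R.T@t,R.T@d
def at(c,u,v,z):
    o,d=ray(c,u,v); return (o+d*(z-o[2])/d[2]).round(4)
def proj(c,p):
    return cv2.projectPoints(np.array(p,float).reshape(-1,1,3),np.array(c["rvec"]),np.array(c["tvec"]),np.array(c["intrinsics"]),None)[0].reshape(-1,2)
def crop(img,x0,x1,y0,y1,s,name):
    cv2.imwrite(name,cv2.resize(img[y0:y1,x0:x1,::-1],None,fx=s,fy=s,interpolation=cv2.INTER_CUBIC))
E
python3 - <<'E'
from h import *
c=camera("top");im=c["color"]
np.save("top.npy",im)
crop(im,90,240,150,300,4,"pics/t1.png");crop(im,270,450,100,290,4,"pics/t2.png")
crop(im,90,190,150,210,8,"pics/t1b.png")
import pickle;pickle.dump(c,open("top.pkl","wb"))
s=camera("side");crop(s["color"],150,350,120,270,4,"pics/s1.png");pickle.dump(s,open("side.pkl","wb"))
o,_=ray(c,0,0);print(o,ray(s,0,0)[0])
E
```

```text
[0.48179334 0.02284864 1.1227304 ] [ 0.44278155 -0.74232149  0.65631527]
```

View pics/t1.png

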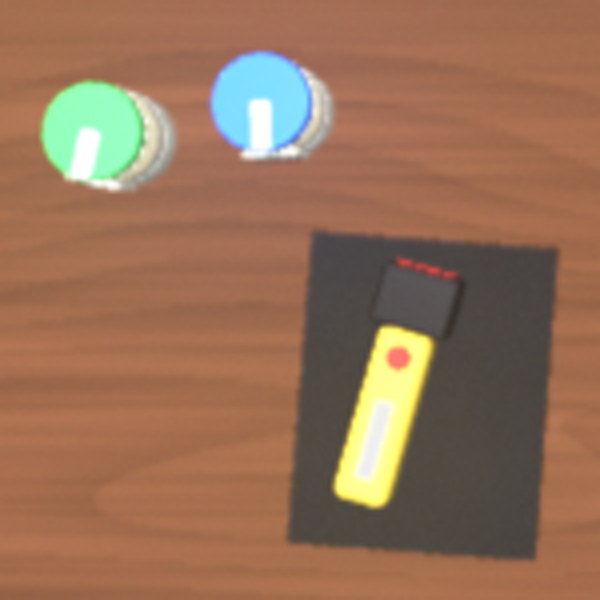

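View pics/t2.png

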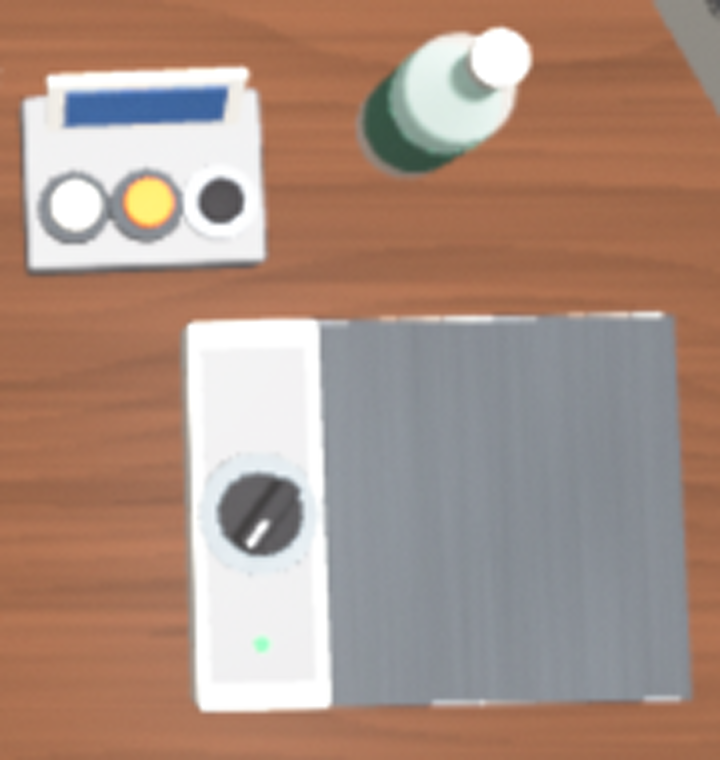

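View pics/t1b.png

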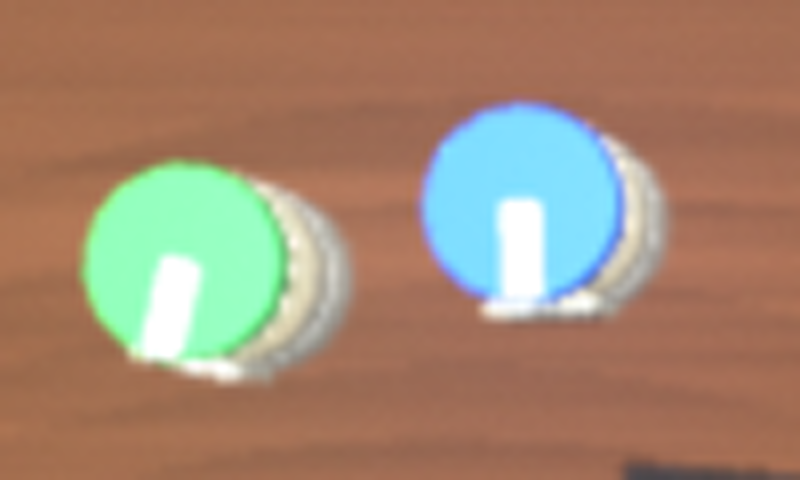

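View pics/s1.png

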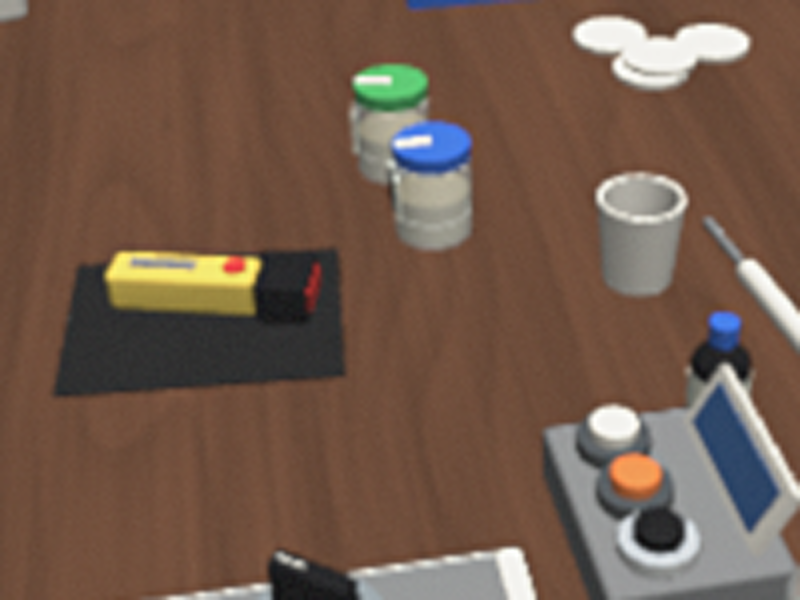

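```bash
cat >> h.py <<'E'
def tri(c1,p1,c2,p2):
    o1,d1=ray(c1,*p1);o2,d2=ray(c2,*p2)
    A=np.stack([d1,-d2],1);s=np.linalg.lstsq(A,o2-o1,rcond=None)[0]
    a=o1+s[0]*d1;b=o2+s[1]*d2
    return ((a+b)/2).round(4),round(float(np.linalg.norm(a-b)),4)
E
python3 - <<'E'
from h import *
import pickle
c=pickle.load(open("top.pkl","rb"));s=pickle.load(open("side.pkl","rb"))
f=lambda x0,y0,sc:(lambda p:(x0+(p[0]+.5)/sc-.5,y0+(p[1]+.5)/sc-.5))
t1=f(90,150,4);t2=f(270,100,4);tb=f(90,150,8);s1=f(150,120,4)
print("white",tri(c,t2((76,203)),s,s1((614,422))))
print("orange",tri(c,t2((148,202)),s,s1((636,470))))
print("black",tri(c,t2((221,200)),s,s1((661,524))))
print("logger front corners z40",at(c,*t2((30,270)),.04),at(c,*t2((265,262)),.04),at(c,*t2((25,98)),.04))
for n,p in dict(green=(184,262),gs=(152,358),gs0=(180,258),blue=(523,204),bs=(522,302),bs0=(521,202)).items(): print(n,at(c,*tb(p),.08))
print('tri green',tri(c,tb((184,262)),s,s1((391,86))),'blue',tri(c,tb((523,204)),s,s1((432,145))))
print("mat",[at(c,*t1(p),.004) for p in ((314,232),(557,248),(535,558),(289,541))])
print("scan top z36", [at(c,*t1(p),.036) for p in ((382,326),(433,338),(388,507),(336,492))])
print("head z38",[at(c,*t1(p),.038) for p in ((388,262),(462,276),(450,335),(374,318))])
print("plate z46",[at(c,*t2(p),.046) for p in ((320,320),(674,316),(690,698),(331,704))])
print("strip z40",[at(c,*t2(p),.04) for p in ((188,322),(200,710))])
print("dial base z~.05",at(c,*t2((259,513)),.045),at(c,*t2((250,545)),.07),at(c,*t2((285,485)),.07))
print("bottle base",at(c,*t2((405,125)),.0),"cup",at(c,195,120,.07),"drop",at(c,261,115,.075))
crop(s["color"],160,320,220,384,4,"pics/s2.png")
E
```

```text
white (array([ 0.6432, -0.0525,  0.0589]), 0.0025)
orange (array([ 0.6443, -0.0969,  0.0592]), 0.0011)
black (array([ 0.646 , -0.1421,  0.0585]), 0.0)
logger front corners z40 [ 0.6051 -0.0249  0.04  ] [ 0.6097 -0.1719  0.04  ] [ 0.7141 -0.0224  0.04  ]
green [0.5648 0.3751 0.08  ]
gs [0.5358 0.3843 0.08  ]
gs0 [0.5661 0.3764 0.08  ]
blue [0.5822 0.2725 0.08  ]
bs [0.5524 0.2724 0.08  ]
bs0 [0.5828 0.2731 0.08  ]
tri green (array([0.5648, 0.3779, 0.0719]), 0.0013) blue (array([0.5824, 0.2742, 0.073 ]), 0.0008)
mat [array([0.5049, 0.2555, 0.004 ]), array([0.4943, 0.0984, 0.004 ]), array([0.2969, 0.1121, 0.004 ]), array([0.3076, 0.2695, 0.004 ])]
scan top z36 [array([0.4454, 0.2056, 0.036 ]), array([0.4379, 0.1736, 0.036 ]), array([0.3335, 0.201 , 0.036 ]), array([0.3427, 0.2334, 0.036 ])]
head z38 [array([0.4854, 0.2018, 0.038 ]), array([0.4765, 0.1554, 0.038 ]), array([0.4399, 0.1627, 0.038 ]), array([0.4505, 0.2103, 0.038 ])]
plate z46 [array([ 0.5726, -0.2044,  0.046 ]), array([ 0.5745, -0.4231,  0.046 ]), array([ 0.3403, -0.4263,  0.046 ]), array([ 0.3366, -0.2075,  0.046 ])]
strip z40 [array([ 0.5721, -0.1234,  0.04  ]), array([ 0.3322, -0.1282,  0.04  ])]
dial base z~.05 [ 0.4532 -0.1653  0.045 ] [ 0.4347 -0.1552  0.07  ] [ 0.4707 -0.1768  0.07  ]
bottle base [ 0.7038 -0.2713  0.    ] cup [0.7188 0.1777 0.07  ] drop [0.7293 0.0153 0.075 ]
```

View pics/s2.png

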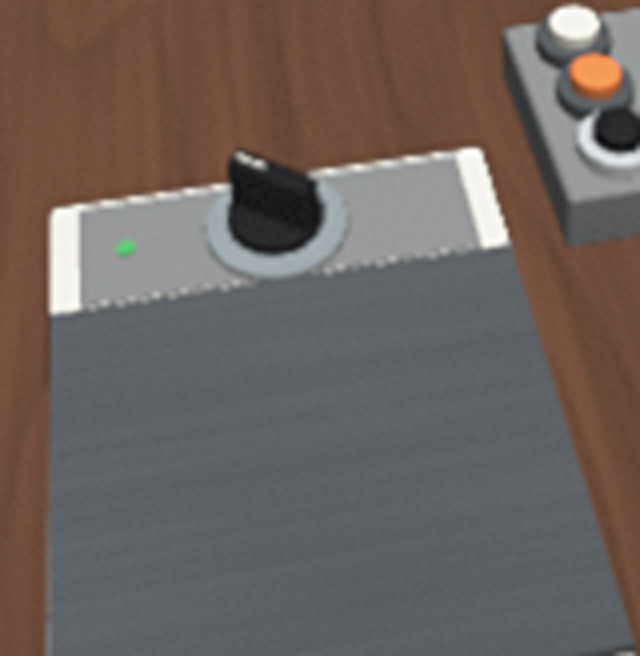

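```bash
cat >> h.py <<'E'
def plan(*targets):
    o=get_obs();p=np.array(o["ee_pos"]);R=Ro.from_euler("xyz",o["eef_rot"])
    print("t",round(o["time_s"],2),"p",p.round(4),"rpy",np.round(o["eef_rot"],3),"F",np.round(o["force"],1),"M",np.round(o["moment"],2),"w",round(o["grip_width"],4),"q6",round(o["qpos"][5],2))
    for x,y,z,yaw in targets:
        T=Ro.from_euler("xyz",[np.pi,0,yaw])
        rv=(R.inv()*T).as_rotvec()/(np.pi/2); s=R.inv().apply(np.array([x,y,z])-p)/.5
        print((x,y,z,yaw),"->",[round(float(v),4) for v in np.r_[rv,s]])
E
python3 - <<'E'
from h import *
import pickle
c=pickle.load(open("top.pkl","rb"));s=pickle.load(open("side.pkl","rb"))
f=lambda x0,y0,sc:(lambda p:(x0+(p[0]+.5)/sc-.5,y0+(p[1]+.5)/sc-.5))
t2=f(270,100,4);s2=f(160,220,4)
print("barmark",tri(c,t2((258,533)),s,s2((248,159))))
plan((.45,.2,.2,3.14159))
E
```

```text
barmark (array([ 0.4415, -0.1577,  0.0838]), 0.0019)
t 0.25 p [0.1853 0.5177 0.2052] rpy [-3.141  0.     2.798] F [0.4 0.8 0.1] M [-0.03 -0.01  0.  ] w 0.0937 q6 -0.07
(0.45, 0.2, 0.2, 3.14159) -> [-0.0003, -0.0001, -0.2189, -0.7125, -0.4198, 0.0106]
```

Request:
servo_tool --moves '[[[0,0,-0.219,-0.7125,-0.42,0.01,1],[0,0,-0.219,-0.7125,-0.42,0.01,1],[0,0,-0.219,-0.7125,-0.42,0.01,1],[0,0,-0.219,-0.7125,-0.42,0.01,1],[0,0,-0.219,-0.7125,-0.42,0.01,1],[0,0,-0.219,-0.7125,-0.42,0.01,1],[0,0,-0.219,-0.7125,-0.42,0.01,1],[0,0,-0.219,-0.7125,-0.42,0.01,1],[0,0,-0.219,-0.7125,-0.42,0.01,1],[0,0,-0.219,-0.7125,-0.42,0.01,1],[0,0,-0.219,-0.7125,-0.42,0.01,1],[0,0,-0.219,-0.7125,-0.42,0.01,1]]]'

```text
time_s: 1.25
ee_pos: [0.4509, 0.1982, 0.2]
eef_rot: [-3.141, -0.001, 3.138]
force: [-0.3, 1.3, -0.0]
grip_width: 0.0171
```

```bash
python3 -c "
from h import *
plan((.6435,-.0525,.09,3.14159))"
```

```text
t 1.25 p [0.4509 0.1982 0.2   ] rpy [-3.141e+00 -1.000e-03  3.138e+00] F [-0.3  1.3 -0. ] M [ 0.05  0.01 -0.01] w 0.0171 q6 -1.23
(0.6435, -0.0525, 0.09, 3.14159) -> [-0.0005, -0.0004, -0.0021, -0.387, -0.5, 0.2201]
```

Request:
servo_tool --moves '[[[0,0,-0.002,-0.387,-0.5,0.1,1],[0,0,-0.002,-0.387,-0.5,0.1,1],[0,0,-0.002,-0.387,-0.5,0.1,1],[0,0,-0.002,-0.387,-0.5,0.1,1],[0,0,-0.002,-0.387,-0.5,0.1,1],[0,0,-0.002,-0.387,-0.5,0.1,1],[0,0,-0.002,-0.387,-0.5,0.1,1],[0,0,-0.002,-0.387,-0.5,0.1,1],[0,0,-0.002,-0.387,-0.5,0.22,1],[0,0,-0.002,-0.387,-0.5,0.22,1],[0,0,-0.002,-0.387,-0.5,0.22,1],[0,0,-0.002,-0.387,-0.5,0.22,1]]]'

```text
time_s: 2.25
ee_pos: [0.6432, -0.0511, 0.09]
eef_rot: [-3.141, -0.002, -3.141]
force: [-0.6, -0.4, 0.9]
grip_width: 0.0002
```

```bash
python3 - <<'E'
from h import *
plan((.6435,-.0525,.052,3.14159))
c=camera("top");crop(c["color"],250,370,90,190,6,"pics/k1.png")
w=camera("wrist");crop(w["color"],0,512,0,384,1.5,"pics/k1w.png")
c=camera("side");crop(c["color"],250,370,180,290,6,"pics/k1s.png")
E
```

```text
t 2.25 p [ 0.6432 -0.0511  0.09  ] rpy [-3.141e+00 -2.000e-03 -3.141e+00] F [-0.6 -0.4  0.9] M [ 0.04 -0.03 -0.01] w 0.0002 q6 -1.71
(0.6435, -0.0525, 0.052, 3.14159) -> [-0.0002, -0.0013, 0.0007, -0.0007, -0.0028, 0.0759]
```

View pics/k1w.png

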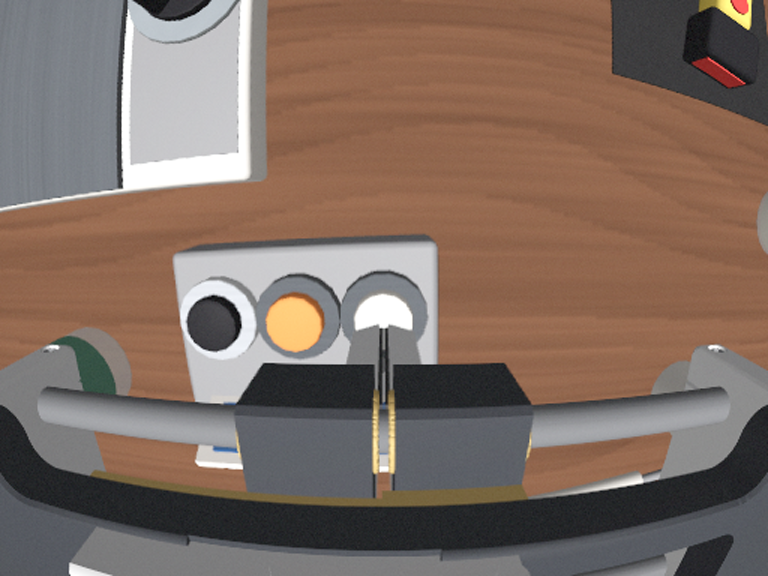

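View pics/k1s.png

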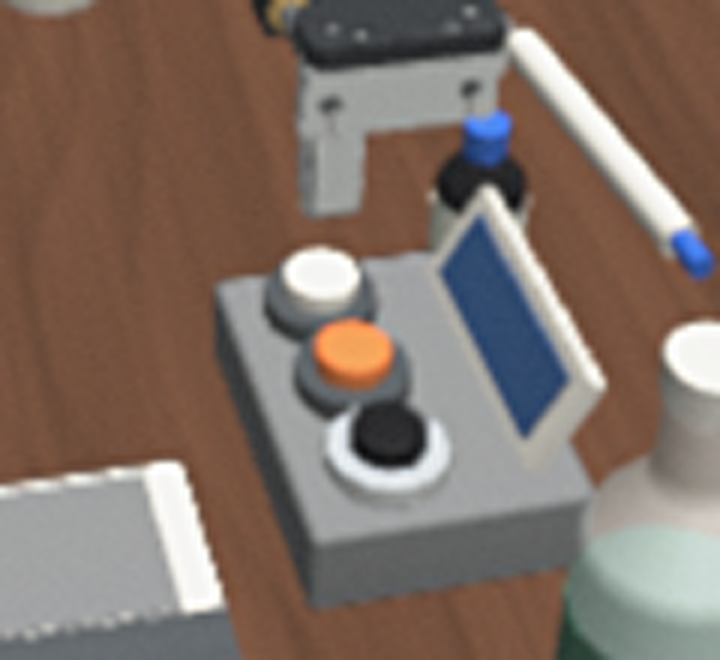

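The tip is centred over the white key: in the wrist view the key is at (383,310), right under the fingers. I'll press gently.

Request:
servo_tool --moves '[[[0,0,0,0,-0.003,0.03,1],[0,0,0,0,-0.003,0.05,1],[0,0,0,0,-0.003,0.06,1],[0,0,0,0,-0.003,0.066,1],[0,0,0,0,-0.003,0.07,1],[0,0,0,0,-0.003,0.07,1],[0,0,0,0,-0.003,0.07,1]]]'

```text
time_s: 2.98
ee_pos: [0.6447, -0.0531, 0.058]
eef_rot: [-3.141, 0.003, -3.141]
force: [-1.5, 1.5, 3.5]
grip_width: 0.0005
```

Request:
servo_tool --moves '[[[0,0,0,0,0,0.008,1],[0,0,0,0,0,0.016,1],[0,0,0,0,0,0.016,1],[0,0,0,0,0,0.016,1]]]'

```text
time_s: 3.32
ee_pos: [0.6456, -0.0533, 0.0553]
eef_rot: [-3.14, 0.006, -3.141]
force: [-22.4, 2.9, 45.8]
grip_width: 0.0002
```

```bash
python3 - <<'E'
from h import *
c=camera("side");crop(c["color"],270,340,190,250,10,"pics/k2s.png")
plan((.6435,-.0525,.085,3.14159),(.646,-.1425,.085,3.14159))
E
```

```text
t 3.37 p [ 0.6456 -0.0533  0.0553] rpy [-3.14   0.007 -3.141] F [-20.9   4.   46.8] M [ 0.63  4.41 -0.  ] w 0.0004 q6 -1.71
(0.6435, -0.0525, 0.085, 3.14159) -> [-0.0011, 0.0042, 0.0006, 0.0038, 0.0015, -0.0594]
(0.646, -0.1425, 0.085, 3.14159) -> [-0.0011, 0.0042, 0.0006, -0.001, -0.1785, -0.0591]
```

View pics/k2s.png

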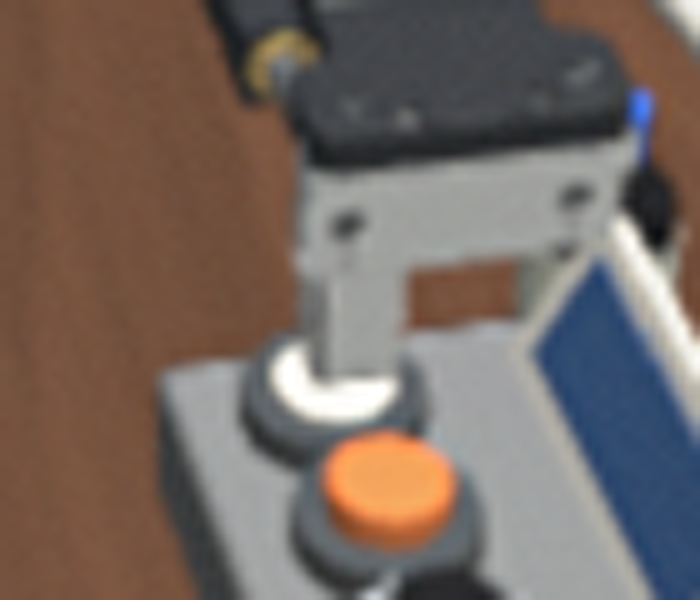

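The white key is down flush with its collar, and the reaction force rose well above spring level. I'll lift and do the black key.

Request:
servo_tool --moves '[[[0,0.004,0,0.004,0,-0.06,1],[0,0.004,0,0.004,0,-0.06,1],[0,0.004,0,0.004,-0.09,-0.06,1],[0,0.004,0,0.002,-0.178,-0.06,1],[0,0.004,0,0.002,-0.178,-0.06,1],[0,0.004,0,0.002,-0.178,-0.06,1]]]'

```text
time_s: 3.87
ee_pos: [0.6444, -0.1448, 0.0853]
eef_rot: [-3.139, 0.001, 3.139]
force: [0.1, 0.2, 0.9]
grip_width: 0.0006
```

```bash
python3 - <<'E'
from h import *
plan((.645,-.1425,.056,3.14159))
c=camera("side");crop(c["color"],270,340,190,260,8,"pics/k3s.png")
E
```

```text
t 3.87 p [ 0.6444 -0.1448  0.0853] rpy [-3.139e+00  1.000e-03  3.139e+00] F [0.1 0.2 0.9] M [ 0.03 -0.01 -0.03] w 0.0006 q6 -1.84
(0.645, -0.1425, 0.056, 3.14159) -> [-0.0014, 0.0004, -0.0015, -0.0012, 0.0048, 0.0585]
```

View pics/k3s.png

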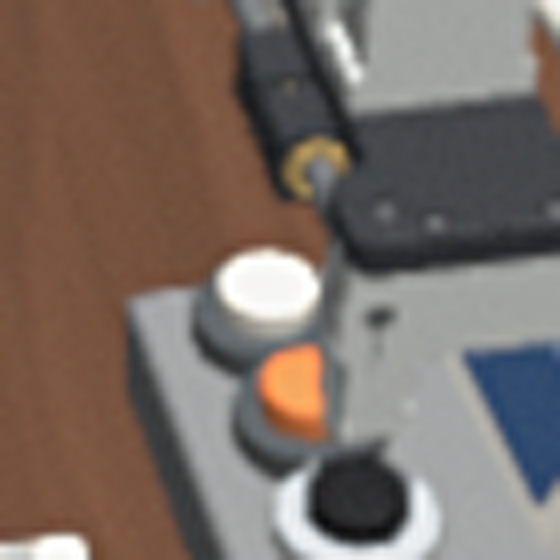

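The white key has sprung back and the tip is above the black key at (360,490) in this crop. Pressing.

Request:
servo_tool --moves '[[[0,0,-0.001,-0.001,0.005,0.03,1],[0,0,-0.001,-0.001,0.005,0.045,1],[0,0,-0.001,-0.001,0.005,0.055,1],[0,0,-0.001,-0.001,0.005,0.065,1],[0,0,-0.001,-0.001,0.005,0.072,1],[0,0,-0.001,-0.001,0.005,0.072,1],[0,0,-0.001,-0.001,0.005,0.072,1],[0,0,-0.001,-0.001,0.005,0.072,1]]]'

```text
time_s: 4.58
ee_pos: [0.6455, -0.1391, 0.0552]
eef_rot: [-3.14, 0.002, -3.139]
force: [-27.4, 10.8, 52.5]
grip_width: 0.0007
```

```bash
python3 - <<'E'
from h import *
plan()
c=camera("side");crop(c["color"],270,340,190,260,8,"pics/k4s.png")
E
```

```text
t 4.58 p [ 0.6455 -0.1391  0.0552] rpy [-3.140e+00  2.000e-03 -3.139e+00] F [-27.4  10.8  52.5] M [2.12 5.44 0.02] w 0.0007 q6 -1.84
```

View pics/k4s.png

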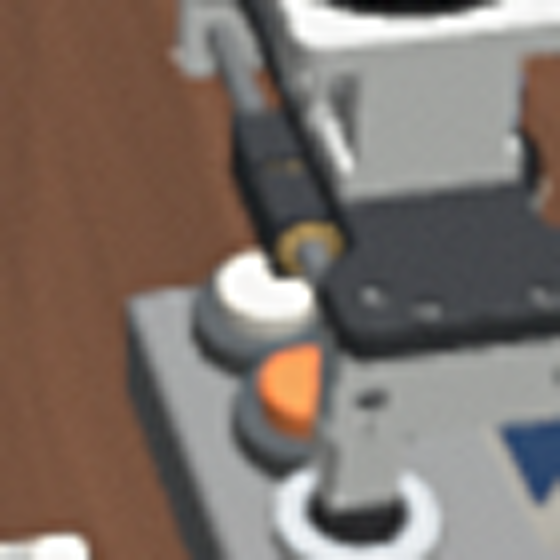

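The black key is fully down and the orange key is untouched. Next: lift, then go to the scanner.

Request:
servo_tool --moves '[[[0,0,0,0,0,-0.08,1],[0,0,0,0,0,-0.16,1],[0,0,0,0,0,-0.24,1],[0,0,0,0.3,0.6,-0.25,0.3],[0,0,0,0.3,0.6,-0.25,0.3],[0,0,0,0.3,0.6,-0.25,0.3],[0,0,0,0.3,0.6,-0.25,0.3],[0,0,0,0.3,0.6,-0.25,0.3],[0,0,0,0.3,0.6,-0.25,0.3],[0,0,0,0.3,0.6,-0.25,0.3],[0,0,0,0.3,0.6,-0.25,0.3],[0,0,0,0.3,0.6,-0.25,0.3]]]'

```text
time_s: 5.63
ee_pos: [0.4917, 0.166, 0.1798]
eef_rot: [-3.141, 0.002, -3.134]
force: [-0.7, -0.2, 0.1]
grip_width: 0.0573
```

```bash
python3 - <<'E'
from h import *
c=camera("side");crop(c["color"],150,350,120,270,4,"pics/a1s.png")
c=camera("top");crop(c["color"],90,240,150,300,4,"pics/a1t.png")
plan((.4095,.198,.1,2.878),(.4095,.198,.008,2.878))
E
```

```text
t 5.73 p [0.4939 0.1624 0.1797] rpy [-3.140e+00  3.000e-03 -3.136e+00] F [-0.1 -0.7 -0.4] M [0.03 0.02 0.01] w 0.0643 q6 -1.33
(0.4095, 0.198, 0.1, 2.878) -> [-0.0007, 0.0019, 0.1714, 0.1688, 0.0725, 0.1588]
(0.4095, 0.198, 0.008, 2.878) -> [-0.0007, 0.0019, 0.1714, 0.1693, 0.0728, 0.3428]
```

View pics/a1s.png

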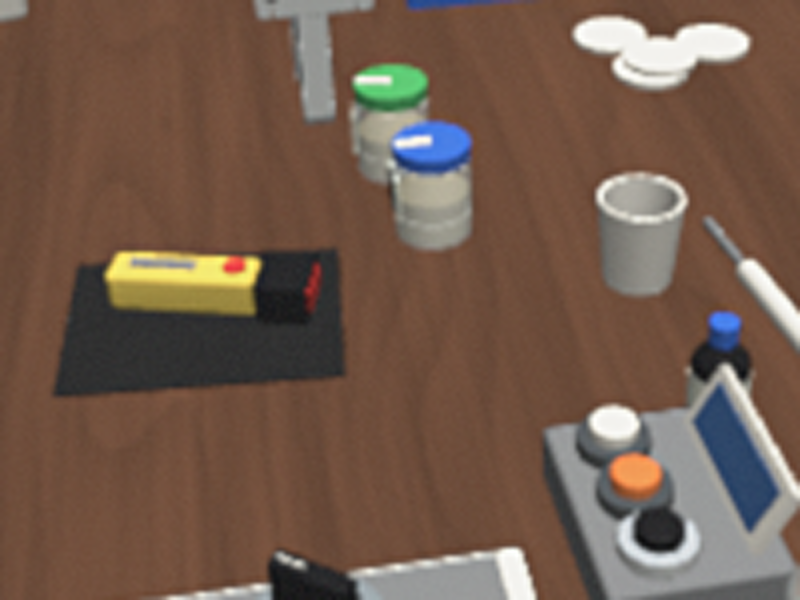

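View pics/a1t.png

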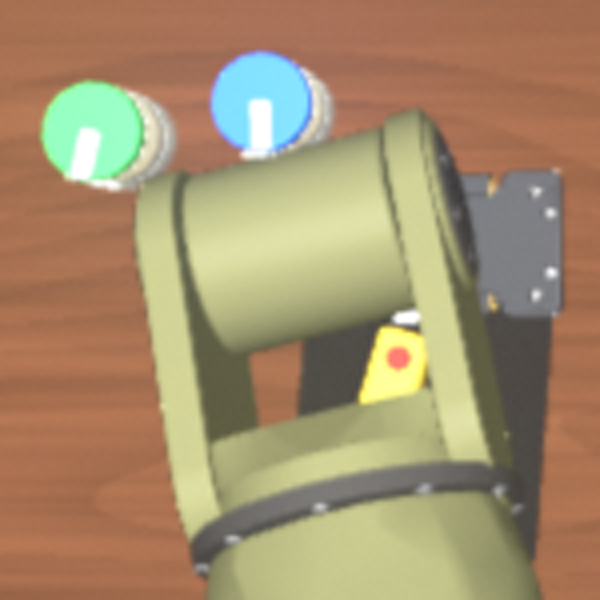

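Everything is unmoved: jars, scanner and keys are all at their earlier pixels.

Request:
servo_tool --moves '[[[0,0.002,0.171,0.169,0.0725,0.15,0.3],[0,0.002,0.171,0.169,0.0725,0.15,0.3],[0,0.002,0.171,0.169,0.0725,0.15,0.3],[0,0.002,0.171,0.169,0.0725,0.2,0.3],[0,0.002,0.171,0.169,0.0725,0.2,0.3],[0,0.002,0.171,0.169,0.0725,0.2,0.3]]]'

```text
time_s: 6.23
ee_pos: [0.4099, 0.1973, 0.0794]
eef_rot: [-3.14, -0.001, 2.878]
force: [1.0, 0.4, 0.7]
grip_width: 0.0655
```

```bash
python3 - <<'E'
from h import *
c=camera("wrist");crop(c["color"],0,512,0,384,1.5,"pics/a2w.png")
plan((.4095,.198,.008,2.878))
E
```

```text
t 6.28 p [0.4107 0.1975 0.0804] rpy [-3.141e+00  1.000e-03  2.878e+00] F [-0.5  0.5  0.1] M [-0.01  0.02 -0.01] w 0.0657 q6 -0.94
(0.4095, 0.198, 0.008, 2.878) -> [-0.0005, 0.0004, -0.0001, 0.0026, 0.0004, 0.1448]
```

View pics/a2w.png

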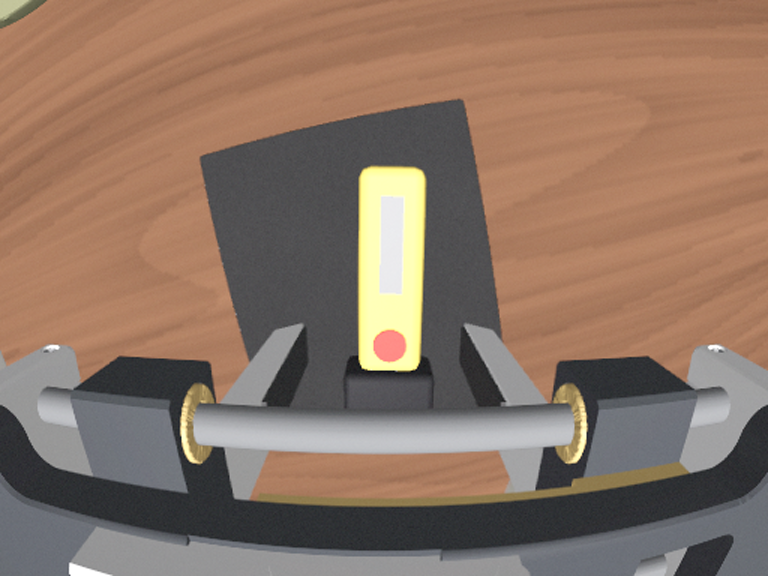

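The scanner is centred between the fingers and aligned with them (handle at x ≈ 391, jaw midline ≈ 383). Descending to grip.

Request:
servo_tool --moves '[[[0,0,0,0.002,0,0.06,0.3],[0,0,0,0.002,0,0.11,0.3],[0,0,0,0.002,0,0.144,0.3],[0,0,0,0.002,0,0.144,0.3],[0,0,0,0.002,0,0.144,0.6],[0,0,0,0.002,0,0.144,1],[0,0,0,0.002,0,0.144,1],[0,0,0,0.002,0,0.144,1],[0,0,0,0.002,0,0.144,1],[0,0,0,0.002,0,0.144,1],[0,0,0,0.002,0,0.144,1],[0,0,0,0.002,0,0.144,1]]]' --squeeze 30

```text
time_s: 7.28
ee_pos: [0.4103, 0.198, 0.0092]
eef_rot: [3.142, 0.002, 2.878]
force: [-1.5, -1.0, 8.3]
grip_width: 0.034
```

```bash
python3 - <<'E'
from h import *
plan((.41,.198,.088,2.878))
E
```

```text
t 7.28 p [0.4103 0.198  0.0092] rpy [3.142e+00 2.000e-03 2.878e+00] F [-1.5 -1.   8.3] M [-0.03  0.14 -0.17] w 0.034 q6 -0.94
(0.41, 0.198, 0.088, 2.878) -> [0.0001, 0.0011, -0.0001, 0.0003, -0.0001, -0.1577]
```

Request:
servo_tool --moves '[[[0,0,0,0,0,-0.04,1],[0,0,0,0,0,-0.08,1],[0,0,0,0,0,-0.12,1],[0,0,0,0,0,-0.16,1],[0,0,0,0,0,-0.16,1],[0,0,0,0,0,-0.16,1]]]'

```text
time_s: 7.78
ee_pos: [0.4104, 0.1981, 0.0896]
eef_rot: [3.141, 0.003, 2.878]
force: [-0.4, 1.0, -2.1]
grip_width: 0.0338
```

```bash
python3 - <<'E'
from h import *
import pickle
plan()
s=camera("side");crop(s["color"],150,310,110,230,5,"pics/b1s.png");pickle.dump(s,open("s_b1.pkl","wb"))
t=camera("top");crop(t["color"],90,240,150,300,4,"pics/b1t.png")
c=camera("wrist");crop(c["color"],0,512,0,384,1.5,"pics/b1w.png")
E
```

```text
t 7.78 p [0.4104 0.1981 0.0896] rpy [3.141e+00 3.000e-03 2.878e+00] F [-0.4  1.  -2.1] M [-0.08  0.03 -0.01] w 0.0338 q6 -0.94
```

View pics/b1s.png

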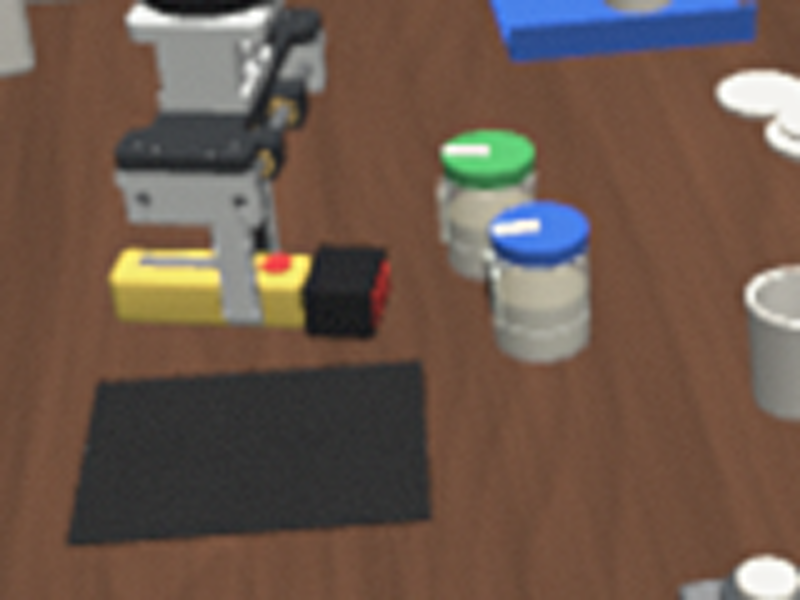

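View pics/b1t.png

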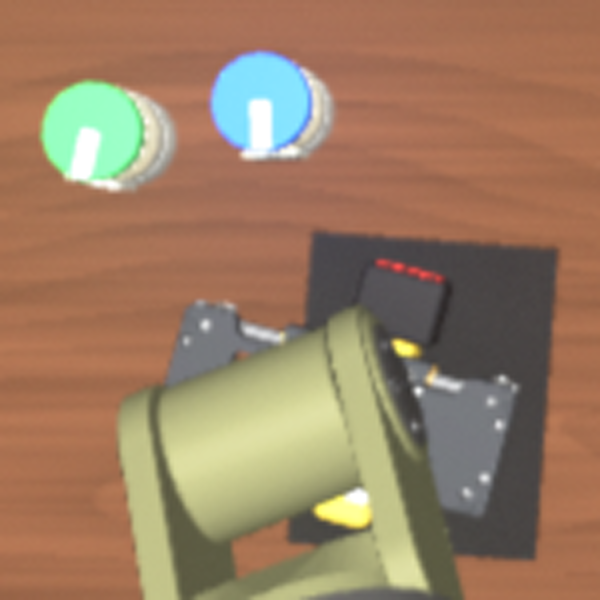

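View pics/b1w.png

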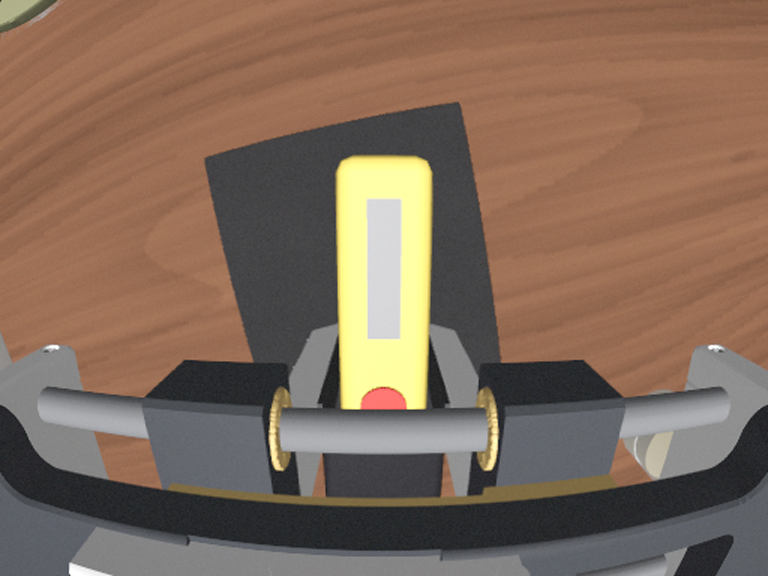

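```bash
python3 - <<'E'
from h import *
import pickle
c=pickle.load(open("top.pkl","rb"));s=pickle.load(open("s_b1.pkl","rb"))
t=(90+(411.5)/4-.5,150+(270.5)/4-.5)
for z in (.1,.11,.118): 
    p=at(c,*t,z);print(p,np.linalg.norm(p[:2]-[.4104,.1981]),np.arctan2(p[1]-.1981,p[0]-.4104))
print(tri(c,t,s,(150+381.5/5-.5,110+292.5/5-.5)))
u=np.array([np.cos(-.264),np.sin(-.264)])
N=[.4104+u[0]*.075,.1981+u[1]*.075,.1014];print(N,(proj(s,N)+.5-[150,110])*5,(proj(c,N)+.5-[90,150])*4)
E
```

```text
[0.4804 0.178  0.1   ] 0.07282863447847969 -0.2796199147449877
[0.4804 0.1765 0.11  ] 0.07325680855729384 -0.29930182181911585
[0.4804 0.1752 0.118 ] 0.07365059402340215 -0.31616881760346266
(array([0.4797, 0.178 , 0.0999]), 0.0014)
[np.float64(0.48280154456697133), np.float64(0.17852919663588485), 0.1014] [[388.06868366 289.00415899]] [[410.21698099 266.45713965]]
```

```bash
cat >> h.py <<'E'
def jar(c,guess,name,verbose=True):
    """fit x,y,yaw by rendering lid top + stripe"""
    from scipy.optimize import minimize
    im=c["color"].astype(float); S=8
    g=np.array(guess[:2])
    pc=proj(c,[[g[0],g[1],.08]])[0].round().astype(int)
    x0,y0=pc[0]-22,pc[1]-22; sub=im[y0:y0+44,x0:x0+44]
    sat=sub.max(2)-sub.min(2)
    ch={"green":1,"blue":2}[name]; oth=[i for i in range(3) if i!=ch]
    lid=(sub[:,:,ch]-sub[:,:,0]>40)
    white=(sub.min(2)>190)
    return sub,lid,white,(x0,y0)
E
python3 - <<'E'
from h import *
import pickle
c=pickle.load(open("top.pkl","rb"))
for n,g in (("green",(.565,.3755)),("blue",(.582,.2725))):
    sub,lid,w,(x0,y0)=jar(c,g,n)
    print(n,x0,y0)
    for r in sub[10:40]: print(' '.join('%3d'%v for v in r[6:36].min(1)))
E
```

```text
green 90 160
 77  76  77  76  76  75  76  76  76  76  76  77  82  91 101 114 118 108 106 104  93  85  84  86  82  81  81  82  83  83
 77  77  76  76  77  78  78  79  80  79  83  96 119 147 148 147 147 144 144 145 138 127 112 120 101  94  89  87  85  85
 80  81  80  80  82  81  82  83  85  96 120 143 145 146 149 150 149 149 149 150 147 143 148 149 135 146 129 109  99  93
 81  81  80  81  82  82  84  87 108 153 149 147 148 148 148 149 149 149 149 150 151 151 150 145 138 163 201 186 156 124
 81  81  82  81  82  81  85 105 149 148 147 148 148 148 149 149 149 149 150 150 150 152 150 150 144 144 168 190 183 180
 82  82  83  82  83  85  96 138 148 147 147 148 148 148 149 149 149 150 149 150 151 151 151 152 152 147 128 150 203 198
 85  85  85  85  87  94 132 148 147 147 148 148 148 149 149 148 148 148 150 151 151 150 152 152 152 151 139 125 199 200
 86  86  86  87  88 108 150 146 147 146 148 147 147 148 149 148 149 149 150 151 151 151 151 151 152 152 148 126 155 195
 86  87  87  87  91 122 147 146 148 147 148 148 148 149 148 149 150 149 151 150 150 150 150 151 152 152 152 141 123 193
 87  86
[... 5425 characters left out ...]
  89  90  89  92 102 117 146 202 216 231 233 237 225 181 161 147 219 234 244 241 206 168 154 143 122
 89  89  90  89  90  90  91  90  90  90 104 179 238 247 245 243 243 221 195 203 200 224 228 226 226 183 159 152 124 102
 90  89  90  89  88  89  88  91  89  89  96 137 178 188 192 185 185 163 142 143 141 151 151 140 143 119 119 120 103  92
 86  87  87  88  88  88  88  88  88  88  89  94 103 107 107 100  99  99  94  93  91  95  94  91  94  88  93  95  90  88
 88  88  87  89  87  87  88  88  88  88  89  88  89  88  89  88  89  89  89  89  90  90  91  88  89  88  89  89  89  88
 88  87  89  88  90  89  88  89  87  88  89  88  89  90  89  89  89  91  90  89  89  89  90  90  90  90  90  88  90  88
```

```bash
cat >> h.py <<'E'
def jaryaw(c,g,n):
    sub,_,_,(x0,y0)=jar(c,g,n); m=sub.min(2)
    bg={"green":150,"blue":129}[n]
    # lid centre pixel
    u,v=proj(c,[[g[0],g[1],.08]])[0]; pts=[]
    for row in range(int(v)-y0+2,int(v)-y0+10):
        w=np.clip((m[row]-bg)/(255-bg),0,1); xs=np.arange(44); k=(abs(xs+x0-u)<8)
        w=w*k*(w>.05); pts.append(at(c,x0+(w*xs).sum()/w.sum(),y0+row,.08)[:2])
    P=np.array(pts); b=np.polyfit(P[:,0],P[:,1],1)
    return np.arctan(b[0]),np.polyval(b,g[0])
E
python3 - <<'E'
from h import *
import pickle
c=pickle.load(open("top.pkl","rb"))
for n,g in (("green",(.565,.3755)),("blue",(.582,.2725))): print(n,jaryaw(c,g,n))
E
```

```text
green (np.float64(-0.21085158161195236), np.float64(0.375983580844658))
blue (np.float64(0.03922566321746859), np.float64(0.27328666703706883))
```

```bash
python3 - <<'E'
from h import *
plan((.4046,.4104,.06,2.931),(.4046,.4104,.029,2.931))
E
```

```text
t 7.93 p [0.4095 0.1978 0.088 ] rpy [-3.141  0.     2.878] F [-0.4 -0.  -1.7] M [ 0.02  0.   -0.05] w 0.0338 q6 -0.94
(0.4046, 0.4104, 0.06, 2.931) -> [-0.0007, 0.0001, -0.0339, 0.1204, 0.408, 0.0555]
(0.4046, 0.4104, 0.029, 2.931) -> [-0.0007, 0.0001, -0.0339, 0.1204, 0.4081, 0.1175]
```

Request:
servo_tool --moves '[[[0,0,-0.034,0.12,0.08,0.055,1],[0,0,-0.034,0.12,0.16,0.055,1],[0,0,-0.034,0.12,0.24,0.055,1],[0,0,-0.034,0.12,0.32,0.055,1],[0,0,-0.034,0.12,0.38,0.055,1],[0,0,-0.034,0.12,0.408,0.055,1],[0,0,-0.034,0.12,0.408,0.09,1],[0,0,-0.034,0.12,0.408,0.117,1],[0,0,-0.034,0.12,0.408,0.117,1],[0,0,-0.034,0.12,0.408,0.117,1],[0,0,-0.034,0.12,0.408,0.117,1]]]'

```text
time_s: 8.85
ee_pos: [0.4049, 0.4102, 0.0295]
eef_rot: [-3.14, 0.0, 2.931]
force: [-0.5, -0.7, -1.4]
grip_width: 0.034
```

```bash
python3 - <<'E'
from h import *
import pickle
plan((.4046,.4104,.029,2.931))
s=camera("side");crop(s["color"],150,310,90,210,5,"pics/c1s.png");pickle.dump(s,open("s_c1.pkl","wb"))
t=camera("top");crop(t["color"],60,210,150,270,5,"pics/c1t.png")
print(jaryaw(t,(.565,.3755),"green"))
E
```

```text
t 8.85 p [0.4049 0.4102 0.0295] rpy [-3.14   0.     2.931] F [-0.5 -0.7 -1.4] M [ 0.03 -0.05 -0.02] w 0.034 q6 -0.63
(0.4046, 0.4104, 0.029, 2.931) -> [-0.0007, 0.0001, -0.0, 0.0008, 0.0003, 0.001]
(np.float64(-0.2151465584825871), np.float64(0.37583875823907575))
```

View pics/c1s.png

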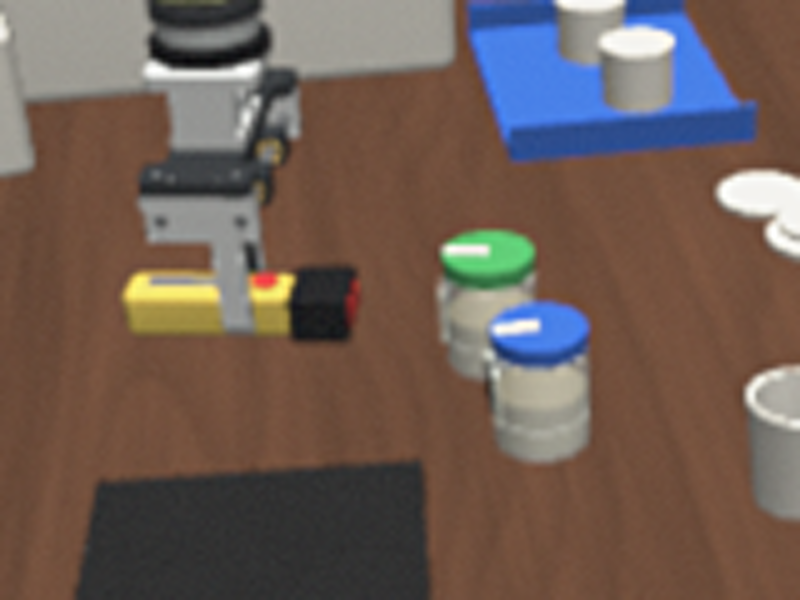

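View pics/c1t.png

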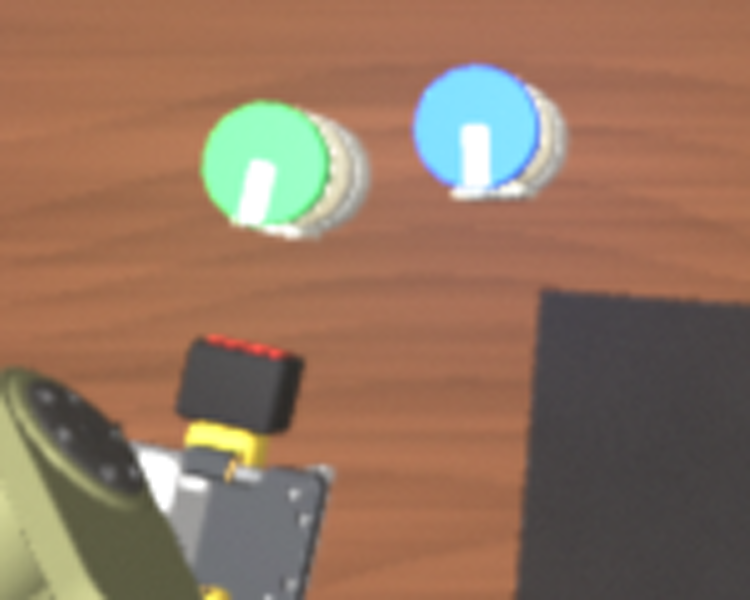

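```bash
python3 - <<'E'
from h import *
import pickle
c=pickle.load(open("top.pkl","rb"));s=pickle.load(open("s_c1.pkl","rb"))
t=(60+252.5/5-.5,150+347.5/5-.5)
print(at(c,*t,.05),at(c,*t,.055),tri(c,t,s,(150+354.5/5-.5,90+300.5/5-.5)))
l=(60+268.5/5-.5,150+229.5/5-.5);print("label",at(c,*l,.04),at(c,*l,.055))
for N in ([.476,.3951,.04],[.5347,.3825,.04]): print((proj(s,N)+.5-[150,90])*5,(proj(c,N)+.5-[60,150])*5)
# window corner direction
a=at(c,60+205.5/5-.5,150+338.5/5-.5,.055);b=at(c,60+300.5/5-.5,150+356/5-.5,.055);print(a,b,np.arctan2(a[0]-b[0],-(a[1]-b[1])))
E
```

```text
[0.4761 0.39   0.05  ] [0.4761 0.3883 0.055 ] (array([0.4756, 0.3926, 0.0425]), 0.0009)
label [0.5351 0.3865 0.04  ] [0.5343 0.3814 0.055 ]
[[355.90581814 301.93846034]] [[249.15863241 347.53749298]]
[[446.29848847 302.45401971]] [[276.33518343 230.24542495]]
[0.4806 0.4117 0.055 ] [0.4719 0.3644 0.055 ] 2.9596934062327445
```

The window sits where it should: expected side pixel (356,302), seen at (354,300). Holding steady for about 1.7 s.

Request:
servo_tool --moves '[[[0,0,0,0,0,0,1],[0,0,0,0,0,0,1],[0,0,0,0,0,0,1],[0,0,0,0,0,0,1],[0,0,0,0,0,0,1],[0,0,0,0,0,0,1],[0,0,0,0,0,0,1],[0,0,0,0,0,0,1],[0,0,0,0,0,0,1],[0,0,0,0,0,0,1],[0,0,0,0,0,0,1],[0,0,0,0,0,0,1]]]'

```text
time_s: 9.95
ee_pos: [0.4052, 0.4104, 0.0301]
eef_rot: [-3.141, 0.001, 2.931]
force: [0.2, 0.5, -1.5]
grip_width: 0.0341
```

Request:
servo_tool --moves '[[[0,0,0,0,0,0,1],[0,0,0,0,0,0,1],[0,0,0,0,0,0,1],[0,0,0,0,0,0,1],[0,0,0,0,0,0,1],[0,0,0,0,0,0,1],[0,0,0,0,0,0,1],[0,0,0,0,0,0,1]]]'

```text
time_s: 10.62
ee_pos: [0.4052, 0.4104, 0.0301]
eef_rot: [-3.141, 0.001, 2.931]
force: [-0.3, 0.1, -0.9]
grip_width: 0.0337
```

```bash
python3 - <<'E'
from h import *
s=camera("side");crop(s["color"],150,310,90,210,5,"pics/c2s.png")
t=camera("top");crop(t["color"],60,210,150,270,5,"pics/c2t.png")
print(jaryaw(t,(.565,.3755),"green"),jaryaw(t,(.582,.2725),"blue"))
plan((.4181,.2666,.029,3.18))
E
```

```text
(np.float64(-0.21186288119051197), np.float64(0.37589509317275627)) (np.float64(0.04363764518452914), np.float64(0.273356787198901))
t 10.72 p [0.4052 0.4103 0.0301] rpy [-3.141e+00  1.000e-03  2.931e+00] F [-0.3  0.1 -1.5] M [0.04 0.03 0.05] w 0.0337 q6 -0.63
(0.4181, 0.2666, 0.029, 3.18) -> [-0.0002, 0.0005, -0.1586, -0.0854, -0.2757, 0.0023]
```

View pics/c2t.png

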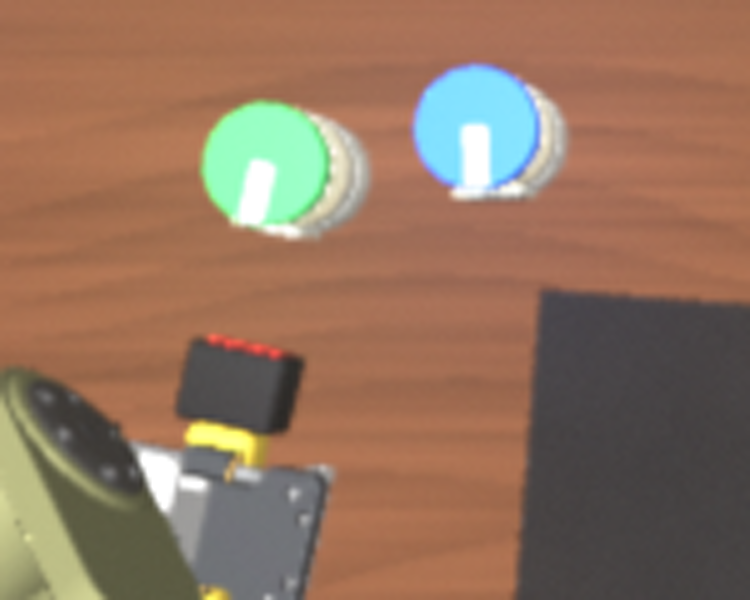

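Green has been read and neither jar moved. On to blue.

Request:
servo_tool --moves '[[[0,0,-0.04,-0.02,-0.07,0.002,1],[0,0,-0.08,-0.04,-0.14,0.002,1],[0,0,-0.12,-0.065,-0.2,0.002,1],[0,0,-0.159,-0.085,-0.25,0.002,1],[0,0,-0.159,-0.085,-0.276,0.002,1],[0,0,-0.159,-0.085,-0.276,0.002,1],[0,0,-0.159,-0.085,-0.276,0.002,1],[0,0,-0.159,-0.085,-0.276,0.002,1]]]'

```text
time_s: 11.38
ee_pos: [0.4181, 0.2673, 0.0293]
eef_rot: [-3.142, 0.001, -3.103]
force: [-0.7, 0.2, -1.4]
grip_width: 0.0336
```

```bash
python3 - <<'E'
from h import *
plan((.4181,.2666,.029,3.18))
s=camera("side");crop(s["color"],150,310,90,210,5,"pics/d1s.png")
t=camera("top");crop(t["color"],90,210,150,250,6,"pics/d1t.png")
print(jaryaw(t,(.565,.3755),"green"),jaryaw(t,(.582,.2725),"blue"))
o=get_obs();p=o["ee_pos"];y=o["eef_rot"][2]-np.pi
N=[p[0]+.073*np.cos(y),p[1]+.073*np.sin(y),p[2]+.011];print(N,(proj(s,N)+.5-[150,90])*5,(proj(t,N)+.5-[90,150])*6)
E
```

```text
t 11.38 p [0.4181 0.2673 0.0293] rpy [-3.142e+00  1.000e-03 -3.103e+00] F [-0.7  0.2 -1.4] M [ 0.01  0.1  -0.06] w 0.0336 q6 -1.11
(0.4181, 0.2666, 0.029, 3.18) -> [-0.0, 0.0008, 0.0004, -0.0, -0.0015, 0.0006]
(np.float64(-0.22545233775820722), np.float64(0.375575768980389)) (np.float64(0.0407032255771727), np.float64(0.2732934615598308))
[np.float64(0.4908194563447974), np.float64(0.27036223465799186), np.float64(0.040140522164410955)] [[395.36753465 396.64716794]] [[417.7555865  380.89030896]]
```

View pics/d1s.png

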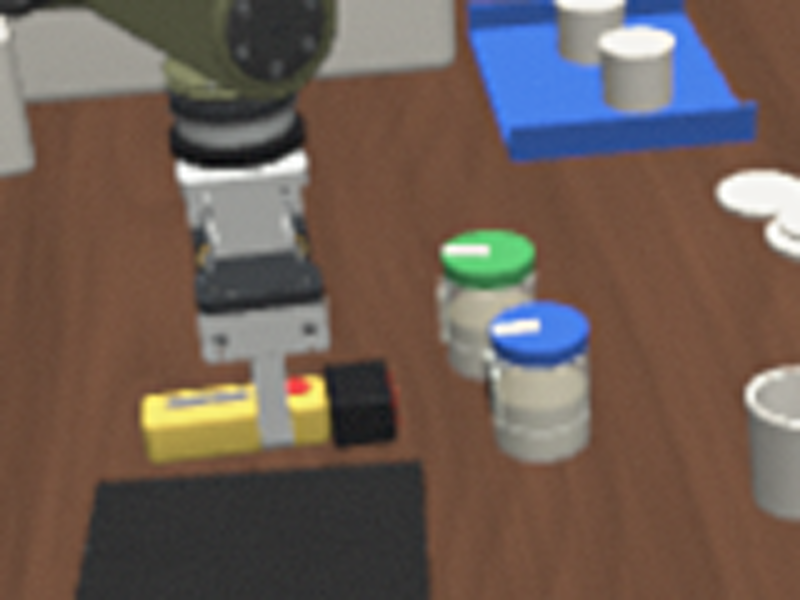

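View pics/d1t.png

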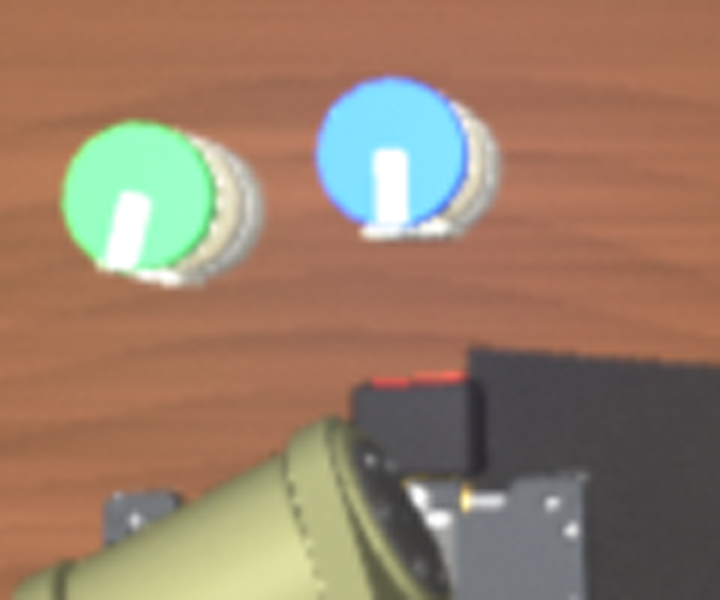

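The window is at top crop (417,380), as predicted, and square to the blue label. Holding.

Request:
servo_tool --moves '[[[0,0,0,0,0,0,1],[0,0,0,0,0,0,1],[0,0,0,0,0,0,1],[0,0,0,0,0,0,1],[0,0,0,0,0,0,1],[0,0,0,0,0,0,1],[0,0,0,0,0,0,1],[0,0,0,0,0,0,1],[0,0,0,0,0,0,1],[0,0,0,0,0,0,1],[0,0,0,0,0,0,1],[0,0,0,0,0,0,1]]]'

```text
time_s: 12.48
ee_pos: [0.4179, 0.2674, 0.0291]
eef_rot: [-3.141, 0.001, -3.102]
force: [0.5, 0.5, -1.7]
grip_width: 0.0338
```

Request:
servo_tool --moves '[[[0,0,0,0,0,0,1],[0,0,0,0,0,0,1],[0,0,0,0,0,0,1],[0,0,0,0,0,0,1],[0,0,0,0,0,0,1],[0,0,0,0,0,0,1],[0,0,0,0,0,0,1],[0,0,0,0,0,0,1]]]'

```text
time_s: 13.15
ee_pos: [0.4179, 0.2675, 0.0291]
eef_rot: [-3.141, 0.001, -3.102]
force: [-0.1, -0.7, -1.8]
grip_width: 0.0334
```

```bash
python3 - <<'E'
from h import *
s=camera("side");crop(s["color"],150,310,90,210,5,"pics/d2s.png")
t=camera("top");crop(t["color"],90,210,150,250,6,"pics/d2t.png")
print(jaryaw(t,(.565,.3755),"green"),jaryaw(t,(.582,.2725),"blue"))
plan((.402,.184,.03,3.07),(.402,.184,.0095,3.07))
E
```

```text
(np.float64(-0.21794077392997352), np.float64(0.37567640776304034)) (np.float64(0.04117217607832867), np.float64(0.27328708575988836))
t 13.25 p [0.4179 0.2674 0.0291] rpy [-3.141e+00  1.000e-03 -3.102e+00] F [-0.4  0.5 -0.7] M [ 0.03 -0.01 -0.02] w 0.0336 q6 -1.11
(0.402, 0.184, 0.03, 3.07) -> [-0.0001, 0.0007, 0.071, 0.0384, -0.1655, -0.0017]
(0.402, 0.184, 0.0095, 3.07) -> [-0.0001, 0.0007, 0.071, 0.0384, -0.1655, 0.0393]
```

View pics/d2t.png

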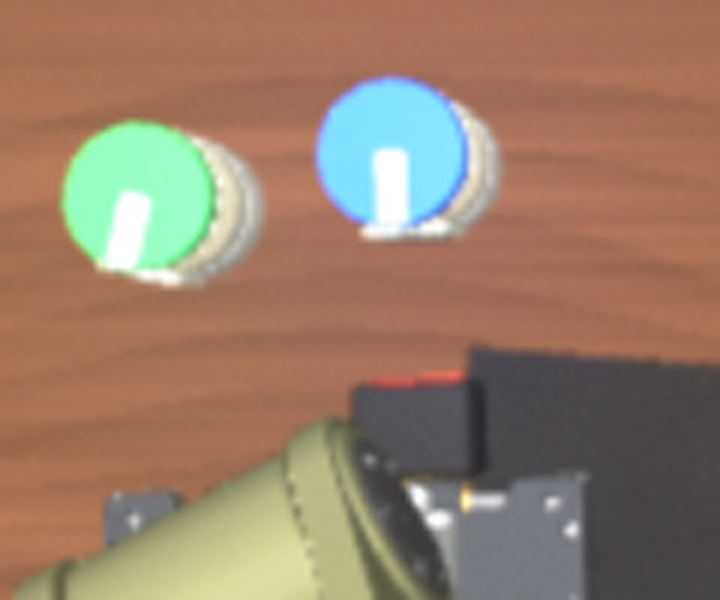

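Both labels have been read. Returning the scanner to the middle of the mat.

Request:
servo_tool --moves '[[[0,0,0.02,0.01,-0.04,-0.03,1],[0,0,0.05,0.025,-0.11,-0.03,1],[0,0,0.071,0.036,-0.165,-0.03,1],[0,0,0.071,0.036,-0.165,-0.02,1],[0,0,0.071,0.036,-0.165,0.01,1],[0,0,0.071,0.036,-0.165,0.03,1],[0,0,0.071,0.036,-0.165,0.037,1],[0,0,0.071,0.036,-0.165,0.04,1],[0,0,0.071,0.036,-0.165,0.04,1],[0,0,0.071,0.036,-0.165,0.04,1]]]'

```text
time_s: 14.08
ee_pos: [0.4032, 0.1847, 0.0091]
eef_rot: [-3.141, 0.001, 3.071]
force: [0.0, -0.6, -1.3]
grip_width: 0.0335
```

```bash
python3 - <<'E'
from h import *
plan((.404,.184,.0095,3.07))
s=camera("side");crop(s["color"],150,310,110,230,5,"pics/e1s.png")
E
```

```text
t 14.08 p [0.4032 0.1847 0.0091] rpy [-3.141e+00  1.000e-03  3.071e+00] F [ 0.  -0.6 -1.3] M [-0.   -0.04  0.04] w 0.0335 q6 -1.15
(0.404, 0.184, 0.0095, 3.07) -> [-0.0001, 0.0006, 0.0004, -0.0016, -0.0012, -0.0007]
```

View pics/e1s.png

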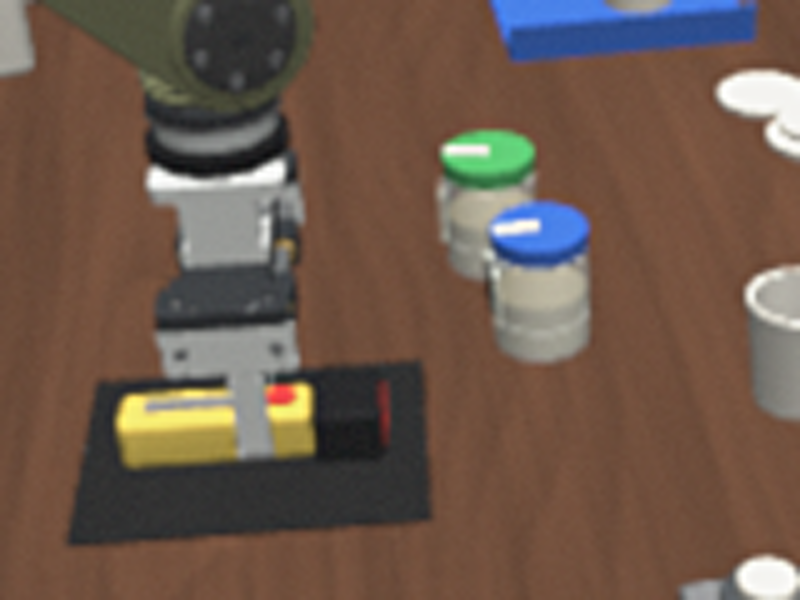

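Request:
servo_tool --moves '[[[0,0,0,0,0,0.003,1],[0,0,0,0,0,0.005,1],[0,0,0,0,0,0.005,1],[0,0,0,0,0,0.004,0.5],[0,0,0,0,0,0.004,0.25],[0,0,0,0,0,0.004,0.25],[0,0,0,0,0,0.004,0.25],[0,0,0,0,0,0.004,0.25],[0,0,0,0,0,0.004,0.25]]]'

```text
time_s: 14.88
ee_pos: [0.4032, 0.1847, 0.007]
eef_rot: [-3.141, 0.001, 3.071]
force: [-0.1, -0.1, 0.7]
grip_width: 0.069
```

Request:
servo_tool --moves '[[[0,0,0,0,0,-0.05,0.2],[0,0,0,0,0,-0.1,0.2],[0,0,0,0,0,-0.18,0],[0,0,0,0,0,-0.26,0],[0,0,0,0,0,-0.34,0],[0,0,0,0,0,-0.34,0]]]'

```text
time_s: 15.38
ee_pos: [0.4055, 0.1856, 0.184]
eef_rot: [3.137, 0.01, 3.071]
force: [-0.0, 1.0, -0.1]
grip_width: 0.0936
```

```bash
python3 - <<'E'
from h import *
s=camera("side");crop(s["color"],150,310,110,230,5,"pics/e2s.png")
w=camera("wrist");crop(w["color"],0,512,0,384,1.5,"pics/e2w.png")
t=camera("top");crop(t["color"],90,240,150,300,4,"pics/e2t.png")
print(jaryaw(t,(.565,.3755),"green"),jaryaw(t,(.582,.2725),"blue"))
plan((.582,.273,.18,1.571))
E
```

```text
(np.float64(-0.22307385297762874), np.float64(0.3756451725120027)) (np.float64(0.042170526215326125), np.float64(0.273325124379366))
t 15.53 p [0.4029 0.1846 0.1765] rpy [-3.141e+00  1.000e-03  3.071e+00] F [ 0.8 -0.7 -0.1] M [ 0.01 -0.02 -0.04] w 0.094 q6 -1.15
(0.582, 0.273, 0.18, 1.571) -> [0.0002, 0.0004, 0.9547, -0.3449, 0.2017, -0.0068]
```

View pics/e2s.png

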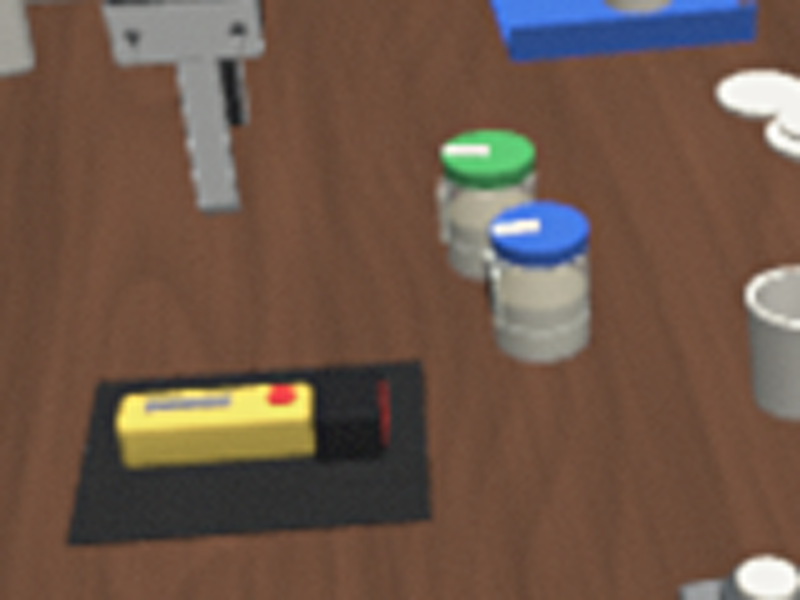

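View pics/e2w.png

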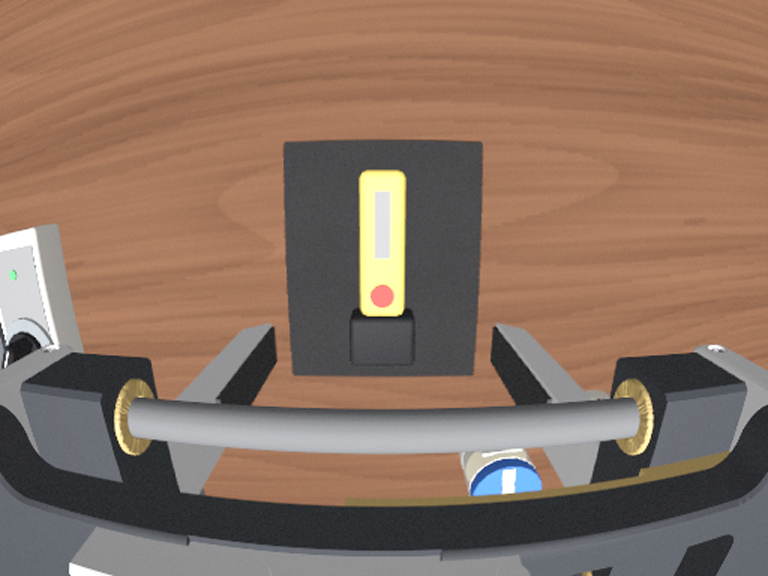

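View pics/e2t.png

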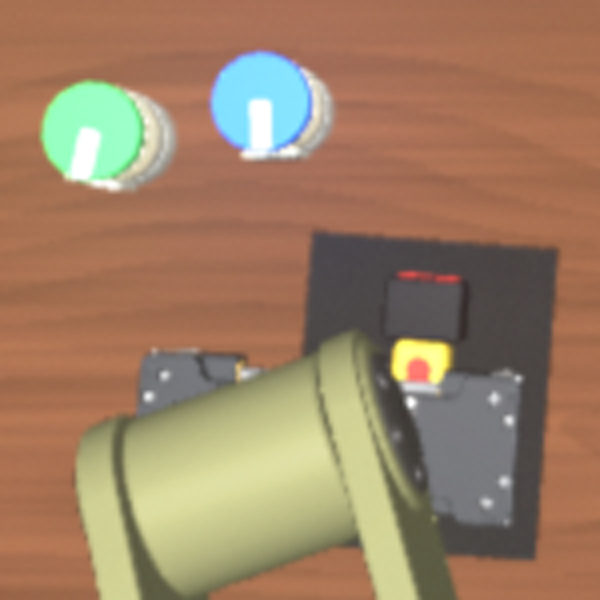

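The scanner is flat and centred on the mat. Next is the blue jar, gripped with the jaws along world x.

Request:
servo_tool --moves '[[[0,0,0.955,-0.345,0.202,-0.007,0],[0,0,0.955,-0.345,0.202,-0.007,0],[0,0,0.955,-0.345,0.202,-0.007,0],[0,0,0.955,-0.345,0.202,-0.007,0],[0,0,0.955,-0.345,0.202,-0.007,0],[0,0,0.955,-0.345,0.202,-0.007,0],[0,0,0.955,-0.345,0.202,-0.007,0],[0,0,0.955,-0.345,0.202,-0.007,0],[0,0,0.955,-0.345,0.202,-0.007,0],[0,0,0.955,-0.345,0.202,-0.007,0],[0,0,0.955,-0.345,0.202,-0.007,0],[0,0,0.955,-0.345,0.202,-0.007,0]]]'

```text
time_s: 16.53
ee_pos: [0.5815, 0.2729, 0.1774]
eef_rot: [-3.139, 0.002, 1.564]
force: [-0.7, 0.2, 0.3]
grip_width: 0.094
```

```bash
python3 - <<'E'
from h import *
plan((.582,.273,.1,1.571),(.582,.273,.025,1.571))
w=camera("wrist");crop(w["color"],0,512,0,384,1.5,"pics/f1w.png")
s=camera("side");crop(s["color"],150,310,90,210,5,"pics/f1s.png")
E
```

```text
t 16.53 p [0.5815 0.2729 0.1774] rpy [-3.139e+00  2.000e-03  1.564e+00] F [-0.7  0.2  0.3] M [ 0.01  0.01 -0.01] w 0.094 q6 0.39
(0.582, 0.273, 0.1, 1.571) -> [-0.0018, 0.0011, -0.0042, 0.0005, 0.0015, 0.1548]
(0.582, 0.273, 0.025, 1.571) -> [-0.0018, 0.0011, -0.0042, 0.0007, 0.0019, 0.3048]
```

View pics/f1w.png

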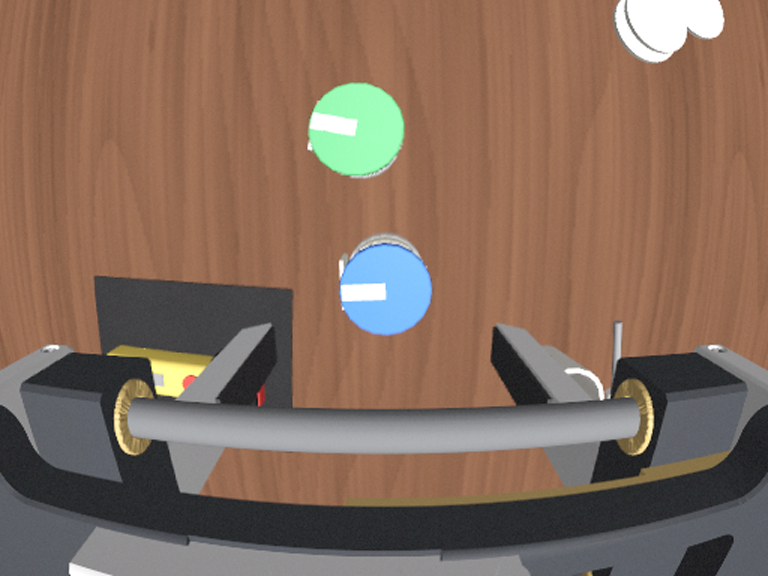

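View pics/f1s.png

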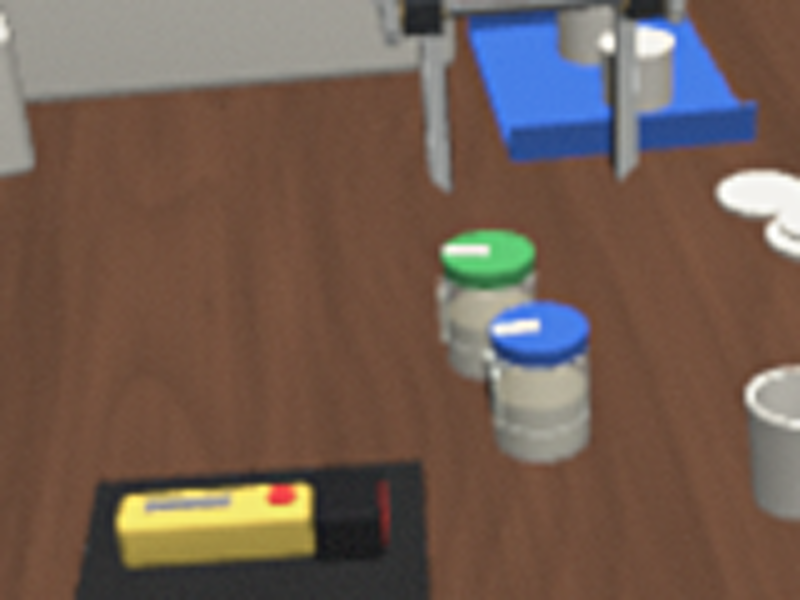

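The blue jar is at (386,290) in the wrist view, on the jaw midline (383). Descending.

Request:
servo_tool --moves '[[[0,0,-0.004,0.001,0.001,0.07,0],[0,0,-0.004,0.001,0.001,0.14,0],[0,0,-0.004,0.001,0.001,0.2,0],[0,0,-0.004,0.001,0.001,0.26,0],[0,0,-0.004,0.001,0.001,0.305,0],[0,0,-0.004,0.001,0.001,0.305,0],[0,0,-0.004,0.001,0.001,0.305,0.2],[0,0,-0.004,0.001,0.001,0.305,0.4],[0,0,-0.004,0.001,0.001,0.305,0.6],[0,0,-0.004,0.001,0.001,0.305,0.6],[0,0,-0.004,0.001,0.001,0.305,0.6],[0,0,-0.004,0.001,0.001,0.305,0.6]]]' --squeeze 25

```text
time_s: 17.63
ee_pos: [0.582, 0.2734, 0.0261]
eef_rot: [-3.14, 0.001, 1.575]
force: [-1.3, -0.6, 4.3]
grip_width: 0.0598
```

```bash
python3 - <<'E'
from h import *
plan((.582,.273,.125,1.571))
s=camera("side");crop(s["color"],150,310,90,210,5,"pics/f2s.png")
E
```

```text
t 17.63 p [0.582  0.2734 0.0261] rpy [-3.140e+00  1.000e-03  1.575e+00] F [-1.3 -0.6  4.3] M [-0.15  0.19  0.01] w 0.0598 q6 0.38
(0.582, 0.273, 0.125, 1.571) -> [-0.0008, 0.0006, 0.0023, -0.0009, -0.0003, -0.1977]
```

View pics/f2s.png

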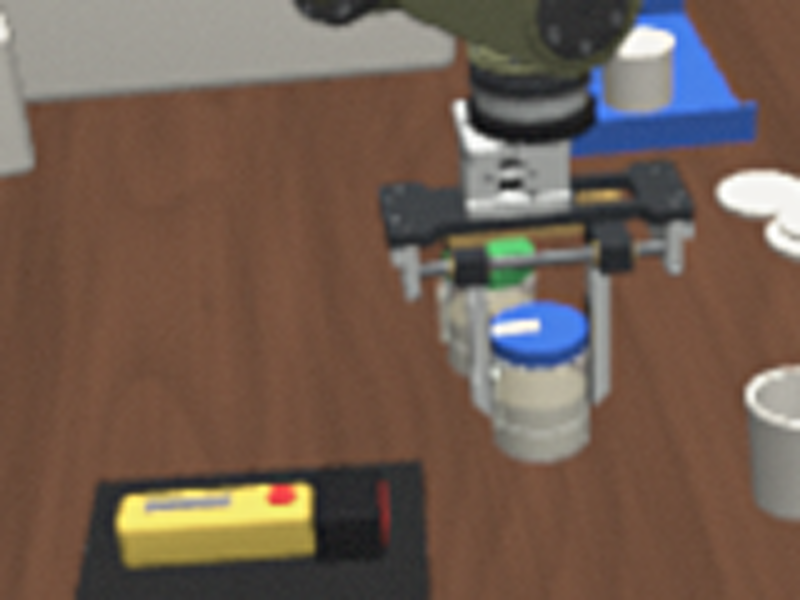

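Request:
servo_tool --moves '[[[0,0,0,0,0,-0.07,0.6],[0,0,0,0,0,-0.14,0.6],[0,0,0,0,0,-0.22,0.6],[0,0,0,0,0,-0.25,0.6],[0,0,0,-0.08,-0.02,-0.25,0.6],[0,0,0,-0.16,-0.04,-0.25,0.6],[0,0,0,-0.24,-0.06,-0.25,0.6],[0,0,0,-0.32,-0.08,-0.25,0.6],[0,0,0,-0.4,-0.1,-0.25,0.6],[0,0,0,-0.48,-0.12,-0.25,0.6],[0,0,0,-0.546,-0.12,-0.25,0.6],[0,0,0,-0.546,-0.12,-0.25,0.6]]]'

```text
time_s: 18.68
ee_pos: [0.5227, -0.0044, 0.1517]
eef_rot: [-3.14, 0.002, 1.571]
force: [1.1, 0.5, -1.7]
grip_width: 0.0599
```

```bash
python3 - <<'E'
from h import *
plan((.51,-.345,.15,1.571),(.51,-.345,.073,1.571))
s=camera("side");crop(s["color"],0,512,0,384,1.5,"pics/f3s.png")
t=camera("top");crop(t["color"],0,512,0,384,1.5,"pics/f3t.png")
E
```

```text
t 18.68 p [ 0.5227 -0.0044  0.1517] rpy [-3.140e+00  2.000e-03  1.571e+00] F [ 1.1  0.5 -1.7] M [-0.04  0.07  0.02] w 0.0599 q6 -0.08
(0.51, -0.345, 0.15, 1.571) -> [-0.0007, 0.0013, -0.0002, -0.6811, -0.0253, 0.0049]
(0.51, -0.345, 0.073, 1.571) -> [-0.0007, 0.0013, -0.0002, -0.6808, -0.0251, 0.1589]
```

View pics/f3s.png

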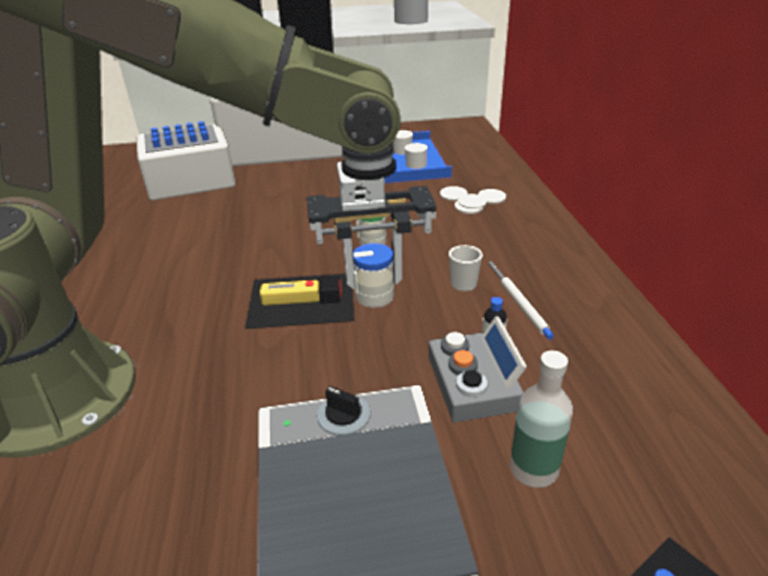

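View pics/f3t.png

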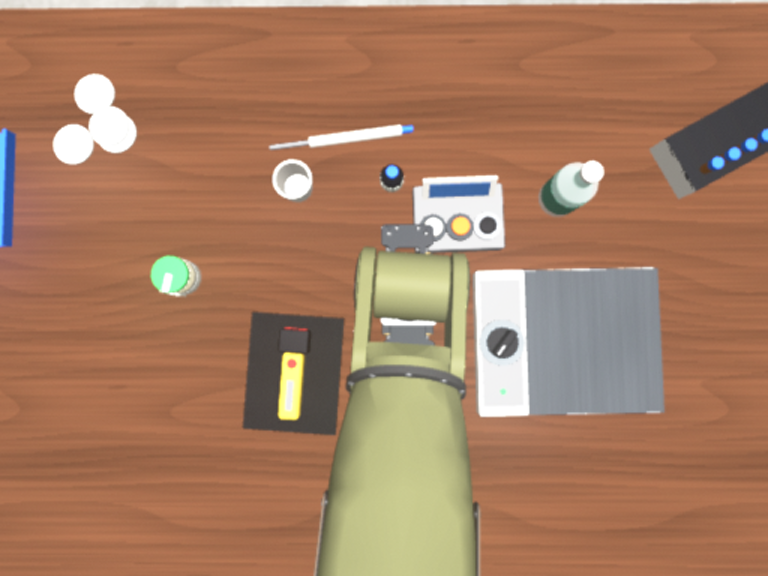

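Request:
servo_tool --moves '[[[0,0,0,-0.08,-0.003,0,0.6],[0,0,0,-0.16,-0.006,0,0.6],[0,0,0,-0.24,-0.01,0,0.6],[0,0,0,-0.32,-0.013,0,0.6],[0,0,0,-0.4,-0.016,0,0.6],[0,0,0,-0.48,-0.02,0,0.6],[0,0,0,-0.56,-0.025,0,0.6],[0,0,0,-0.63,-0.025,0,0.6],[0,0,0,-0.68,-0.025,0,0.6],[0,0,0,-0.68,-0.025,0.05,0.6],[0,0,0,-0.68,-0.025,0.11,0.6],[0,0,0,-0.68,-0.025,0.13,0.6]]]'

```text
time_s: 19.78
ee_pos: [0.5103, -0.339, 0.0826]
eef_rot: [-3.136, -0.003, 1.573]
force: [-0.3, 0.1, -3.4]
grip_width: 0.0596
```

```bash
python3 - <<'E'
from h import *
plan((.51,-.345,.0725,1.571))
s=camera("side");crop(s["color"],150,350,234,384,4,"pics/f4s.png")
E
```

```text
t 19.78 p [ 0.5103 -0.339   0.0826] rpy [-3.136e+00 -3.000e-03  1.573e+00] F [-0.3  0.1 -3.4] M [-0.    0.07 -0.03] w 0.0596 q6 -0.65
(0.51, -0.345, 0.0725, 1.571) -> [-0.0036, -0.0016, 0.0014, -0.0121, -0.0004, 0.0202]
```

View pics/f4s.png

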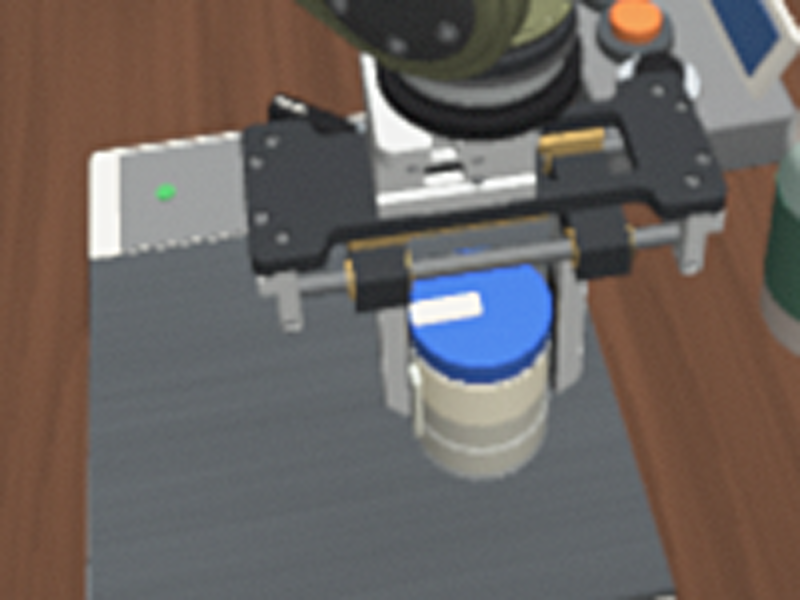

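Request:
servo_tool --moves '[[[-0.002,0,0,-0.01,0,0.008,0.6],[-0.002,0,0,-0.01,0,0.016,0.6],[-0.002,0,0,-0.01,0,0.02,0.6],[-0.002,0,0,-0.01,0,0.022,0.6],[-0.002,0,0,-0.01,0,0.022,0.6]]]'

```text
time_s: 20.25
ee_pos: [0.5105, -0.3436, 0.0723]
eef_rot: [-3.139, -0.003, 1.574]
force: [0.5, 0.5, -3.0]
grip_width: 0.0599
```

Request:
servo_tool --moves '[[[0,0,0,0,0,0,0.3],[0,0,0,0,0,0,0.1],[0,0,0,0,0,0,0.1],[0,0,0,0,0,0,0.1],[0,0,0,0,0,-0.06,0.1],[0,0,0,0,0,-0.12,0.1],[0,0,0,0,0,-0.2,0.1],[0,0,0,0,0,-0.24,0.1],[0,0,0,0,0,-0.24,0.1]]]'

```text
time_s: 21.0
ee_pos: [0.5121, -0.345, 0.1979]
eef_rot: [3.137, 0.002, 1.574]
force: [0.3, 0.1, 1.1]
grip_width: 0.0844
```

```bash
python3 - <<'E'
from h import *
plan((.55,.1,.19,1.571))
s=camera("side");crop(s["color"],150,350,234,384,4,"pics/f5s.png")
t=camera("top");crop(t["color"],60,210,130,250,5,"pics/f5t.png")
E
```

```text
t 21.0 p [ 0.5121 -0.345   0.1979] rpy [3.137e+00 2.000e-03 1.574e+00] F [0.3 0.1 1.1] M [-0.07  0.08  0.03] w 0.0844 q6 -0.66
(0.55, 0.1, 0.19, 1.571) -> [0.0026, 0.0016, 0.0018, 0.8898, 0.0784, 0.0139]
```

View pics/f5s.png

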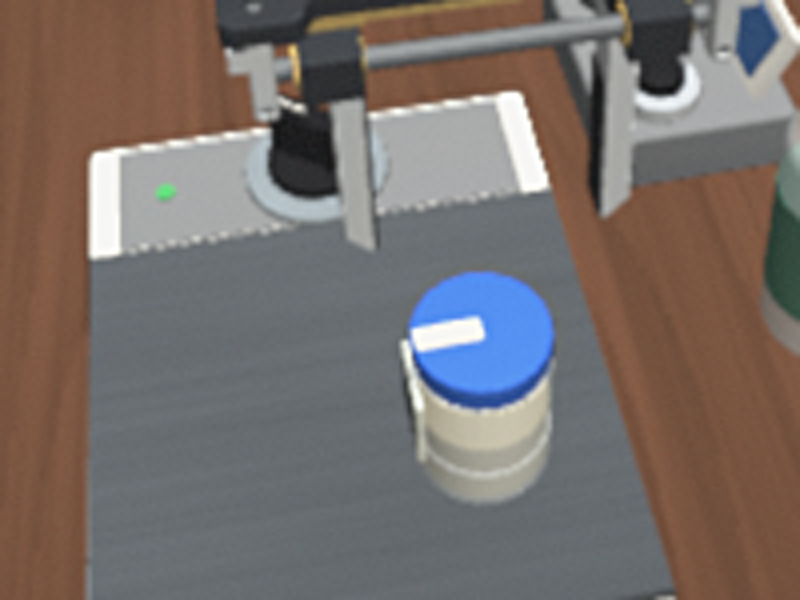

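View pics/f5t.png

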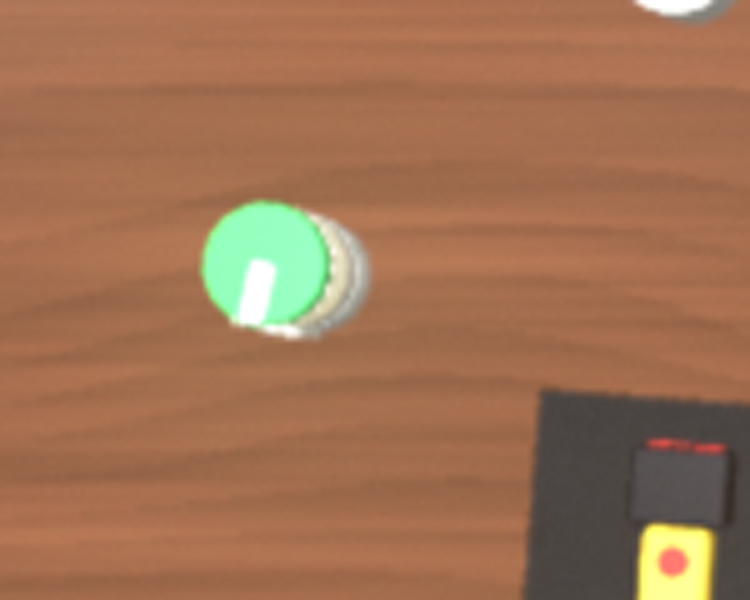

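The blue jar stands upright on the plate and the green one is unmoved. Going for green.

Request:
servo_tool --moves '[[[0,0,0,0.89,0.07,0.014,0.1],[0,0,0,0.89,0.07,0.014,0.1],[0,0,0,0.89,0.07,0.014,0.1],[0,0,0,0.89,0.07,0.014,0],[0,0,0,0.89,0.07,0.014,0],[0,0,0,0.89,0.07,0.014,0],[0,0,0,0.89,0.07,0.014,0],[0,0,0,0.89,0.07,0.014,0],[0,0,0,0.89,0.07,0.014,0],[0,0,0,0.89,0.07,0.014,0],[0,0,0,0.89,0.07,0.014,0],[0,0,0,0.89,0.07,0.014,0]]]'

```text
time_s: 22.1
ee_pos: [0.5436, 0.1057, 0.1843]
eef_rot: [-3.137, -0.002, 1.578]
force: [-0.2, -0.2, -0.5]
grip_width: 0.0935
```

```bash
python3 - <<'E'
from h import *
plan((.565,.376,.17,1.571))
E
```

```text
t 22.1 p [0.5436 0.1057 0.1843] rpy [-3.137e+00 -2.000e-03  1.578e+00] F [-0.2 -0.2 -0.5] M [-0.04  0.08  0.02] w 0.0935 q6 0.12
(0.565, 0.376, 0.17, 1.571) -> [-0.0029, -0.0015, 0.0045, 0.5402, 0.0469, 0.0297]
```

Request:
servo_tool --moves '[[[-0.003,-0.001,0.004,0.54,0.047,0.03,0],[-0.003,-0.001,0.004,0.54,0.047,0.03,0],[-0.003,-0.001,0.004,0.54,0.047,0.03,0],[-0.003,-0.001,0.004,0.54,0.047,0.03,0],[-0.003,-0.001,0.004,0.54,0.047,0.03,0],[-0.003,-0.001,0.004,0.54,0.047,0.03,0],[-0.003,-0.001,0.004,0.54,0.047,0.03,0],[-0.003,-0.001,0.004,0.54,0.047,0.03,0],[-0.003,-0.001,0.004,0.54,0.047,0.03,0],[-0.003,-0.001,0.004,0.54,0.047,0.03,0]]]'

```text
time_s: 22.93
ee_pos: [0.565, 0.3747, 0.1686]
eef_rot: [-3.14, 0.001, 1.571]
force: [-0.7, 0.3, 0.4]
grip_width: 0.0941
```

```bash
python3 - <<'E'
from h import *
plan((.565,.376,.025,1.571))
w=camera("wrist");crop(w["color"],0,512,0,384,1.5,"pics/g1w.png")
s=camera("side");crop(s["color"],150,310,90,210,5,"pics/g1s.png")
E
```

```text
t 22.93 p [0.565  0.3747 0.1686] rpy [-3.140e+00  1.000e-03  1.571e+00] F [-0.7  0.3  0.4] M [-0.14  0.09 -0.04] w 0.0941 q6 0.53
(0.565, 0.376, 0.025, 1.571) -> [-0.0009, 0.0003, 0.0002, 0.0027, 0.0004, 0.2871]
```

View pics/g1w.png

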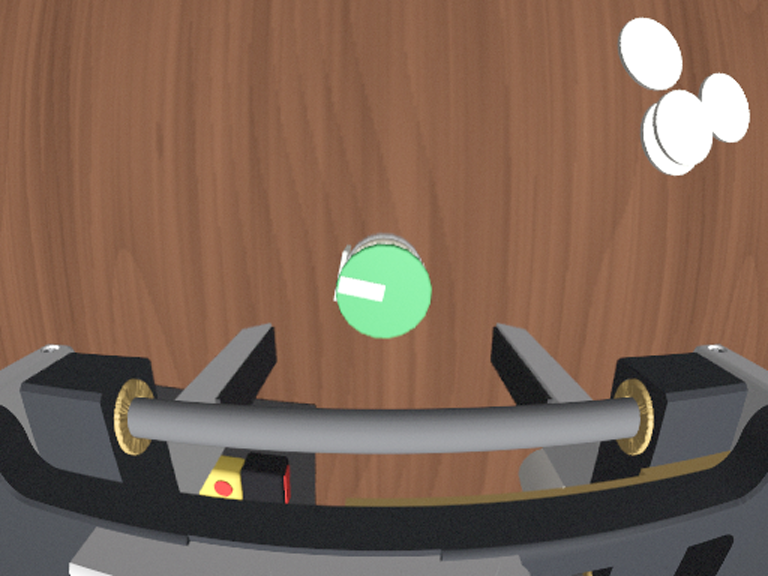

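View pics/g1s.png

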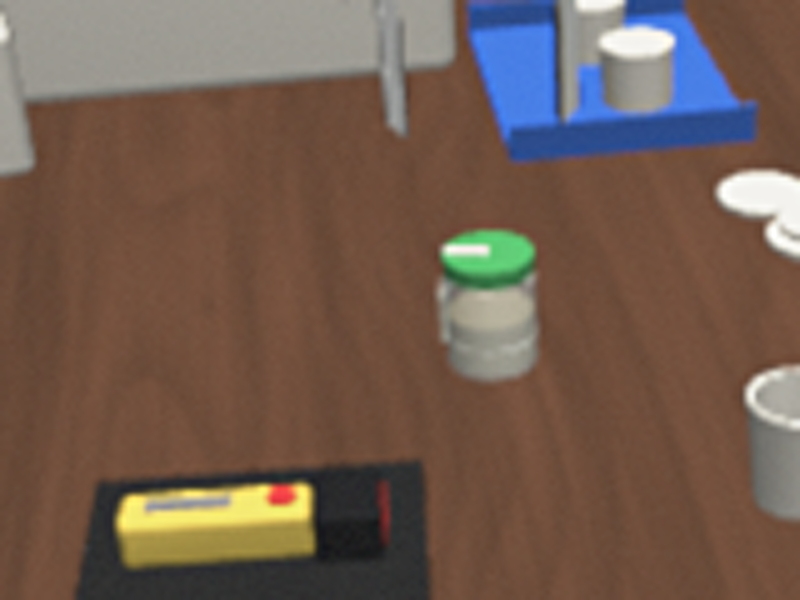

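The green jar is centred between the jaws at (384,291). Descending to grip.

Request:
servo_tool --moves '[[[0,0,0,0.002,0,0.07,0],[0,0,0,0.002,0,0.14,0],[0,0,0,0.002,0,0.2,0],[0,0,0,0.002,0,0.25,0],[0,0,0,0.002,0,0.286,0],[0,0,0,0.002,0,0.286,0],[0,0,0,0.002,0,0.286,0.2],[0,0,0,0.002,0,0.286,0.4],[0,0,0,0.002,0,0.286,0.6],[0,0,0,0.002,0,0.286,0.6],[0,0,0,0.002,0,0.286,0.6],[0,0,0,0.002,0,0.286,0.6]]]' --squeeze 25

```text
time_s: 24.03
ee_pos: [0.5655, 0.3756, 0.0274]
eef_rot: [3.141, -0.001, 1.57]
force: [-1.5, -1.8, 5.4]
grip_width: 0.0598
```

Request:
servo_tool --moves '[[[0,0,0,0,0,-0.07,0.6],[0,0,0,0,0,-0.14,0.6],[0,0,0,0,0,-0.22,0.6],[0,0,0,0,0,-0.25,0.6],[0,0,0,-0.08,-0.02,-0.25,0.6],[0,0,0,-0.16,-0.04,-0.25,0.6],[0,0,0,-0.24,-0.07,-0.25,0.6],[0,0,0,-0.32,-0.1,-0.25,0.6],[0,0,0,-0.4,-0.13,-0.25,0.6],[0,0,0,-0.48,-0.16,-0.25,0.6],[0,0,0,-0.56,-0.18,-0.25,0.6],[0,0,0,-0.62,-0.2,-0.25,0.6]]]'

```text
time_s: 25.03
ee_pos: [0.4642, 0.0635, 0.1523]
eef_rot: [3.141, -0.001, 1.57]
force: [1.2, -0.8, -2.1]
grip_width: 0.0599
```

```bash
python3 - <<'E'
from h import *
plan((.402,-.1,.15,1.571))
s=camera("side");crop(s["color"],0,512,0,384,1.5,"pics/g2s.png")
E
```

```text
t 25.03 p [0.4642 0.0635 0.1523] rpy [ 3.141e+00 -1.000e-03  1.570e+00] F [ 1.2 -0.8 -2.1] M [-0.1   0.01 -0.01] w 0.0599 q6 0.06
(0.402, -0.1, 0.15, 1.571) -> [0.0006, -0.0004, -0.0005, -0.3271, -0.1243, 0.0042]
```

View pics/g2s.png

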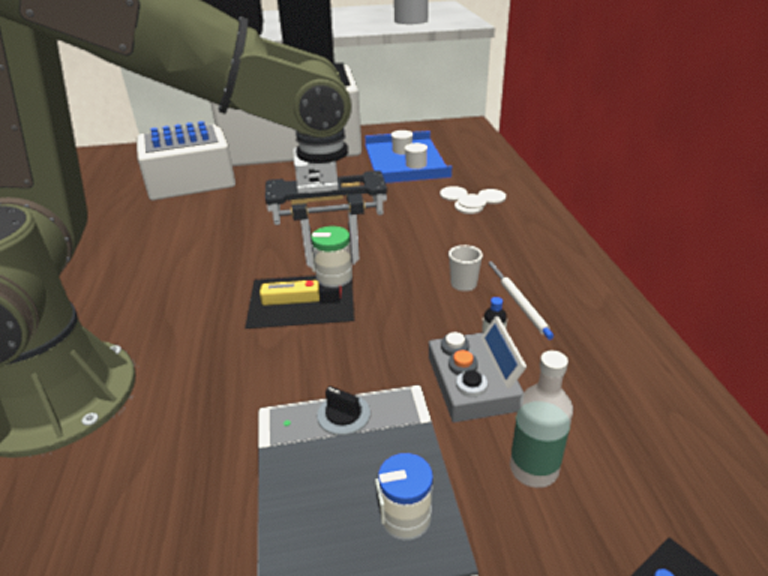

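Request:
servo_tool --moves '[[[0,0,0,-0.08,-0.02,-0.01,0.6],[0,0,0,-0.16,-0.04,-0.01,0.6],[0,0,0,-0.24,-0.06,-0.01,0.6],[0,0,0,-0.32,-0.08,-0.01,0.6],[0,0,0,-0.4,-0.1,-0.01,0.6],[0,0,0,-0.48,-0.125,-0.01,0.6],[0,0,0,-0.56,-0.125,-0.01,0.6],[0,0,0,-0.64,-0.125,-0.01,0.6],[0,0,0,-0.72,-0.125,-0.01,0.6],[0,0,0,-0.78,-0.125,-0.01,0.6],[0,0,0,-0.817,-0.125,-0.01,0.6],[0,0,0,-0.817,-0.125,0,0.6]]]'

```text
time_s: 26.08
ee_pos: [0.3992, -0.3518, 0.1528]
eef_rot: [3.141, 0.002, 1.566]
force: [0.3, 0.4, -1.8]
grip_width: 0.0599
```

```bash
python3 - <<'E'
from h import *
plan((.402,-.345,.073,1.571))
s=camera("side");crop(s["color"],150,350,234,384,4,"pics/g3s.png")
E
```

```text
t 26.08 p [ 0.3992 -0.3518  0.1528] rpy [3.141e+00 2.000e-03 1.566e+00] F [ 0.3  0.4 -1.8] M [-0.05  0.07 -0.03] w 0.0599 q6 -0.79
(0.402, -0.345, 0.073, 1.571) -> [0.0005, 0.0012, -0.0034, 0.014, 0.0054, 0.1595]
```

View pics/g3s.png

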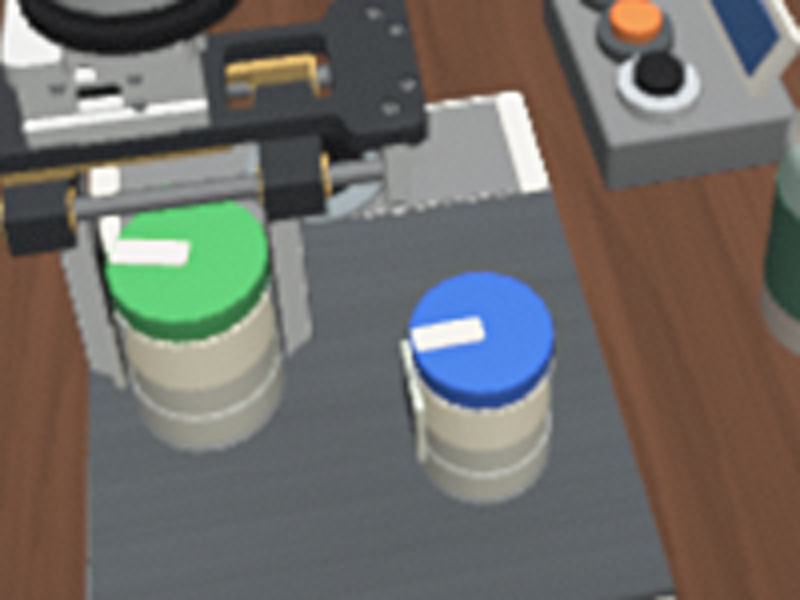

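Request:
servo_tool --moves '[[[0,0,0,0.01,0.005,0.03,0.6],[0,0,0,0.013,0.005,0.07,0.6],[0,0,0,0.013,0.005,0.11,0.6],[0,0,0,0.013,0.005,0.135,0.6],[0,0,0,0.013,0.005,0.15,0.6],[0,0,0,0.013,0.005,0.156,0.6],[0,0,0,0.013,0.005,0.159,0.6],[0,0,0,0.013,0.005,0.16,0.6],[0,0,0,0.013,0.005,0.16,0.6]]]'

```text
time_s: 26.88
ee_pos: [0.4018, -0.3426, 0.0733]
eef_rot: [-3.142, 0.0, 1.567]
force: [-5.1, 6.9, 16.7]
grip_width: 0.0597
```

Request:
servo_tool --moves '[[[0,0,0,0,0,0,0.3],[0,0,0,0,0,0,0.15],[0,0,0,0,0,0,0.15],[0,0,0,0,0,0,0.15],[0,0,0,0,0,0,0.15],[0,0,0,0,0,-0.06,0.15],[0,0,0,0,0,-0.12,0.15],[0,0,0,0,0,-0.2,0.15],[0,0,0,0,0,-0.24,0.15],[0,0,0,0,0,-0.24,0.15]]]'

```text
time_s: 27.72
ee_pos: [0.403, -0.3437, 0.198]
eef_rot: [3.136, 0.005, 1.567]
force: [0.2, 0.2, 0.1]
grip_width: 0.0798
```

```bash
python3 - <<'E'
from h import *
plan((.454,-.165,.17,2.61),(.454,-.165,.065,2.61))
s=camera("side");crop(s["color"],150,350,234,384,4,"pics/g4s.png")
E
```

```text
t 27.72 p [ 0.403  -0.3437  0.198 ] rpy [3.136 0.005 1.567] F [0.2 0.2 0.1] M [-0.05  0.05  0.02] w 0.0798 q6 -0.77
(0.454, -0.165, 0.17, 2.61) -> [0.0012, 0.0049, -0.664, 0.3581, 0.1003, 0.0545]
(0.454, -0.165, 0.065, 2.61) -> [0.0012, 0.0049, -0.664, 0.3593, 0.0992, 0.2645]
```

View pics/g4s.png

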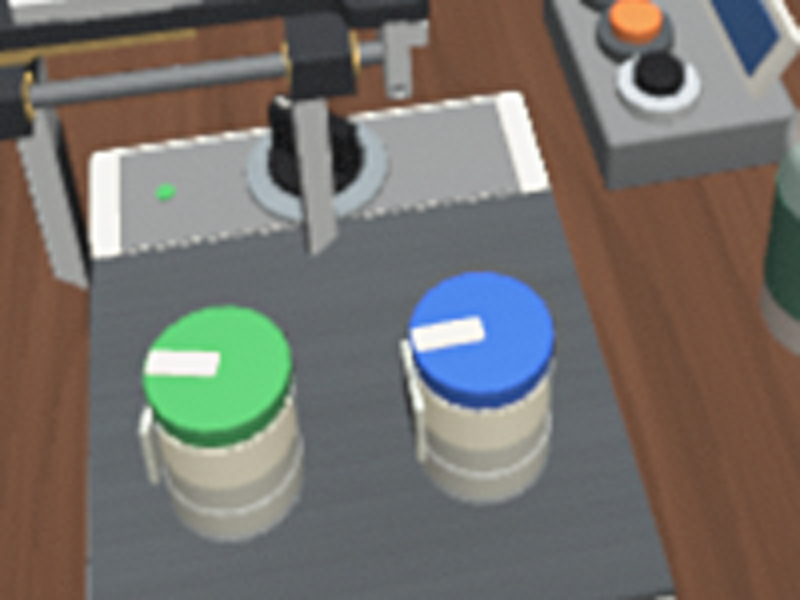

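Both jars stand wholly on the plate. Now to hover over the dial.

Request:
servo_tool --moves '[[[0,0.005,-0.664,0.359,0.1,0.05,0.5],[0,0.005,-0.664,0.359,0.1,0.05,0.5],[0,0.005,-0.664,0.359,0.1,0.05,0.5],[0,0.005,-0.664,0.359,0.1,0.05,0.5],[0,0.005,-0.664,0.359,0.1,0.05,0.5],[0,0.005,-0.664,0.359,0.1,0.05,0.5],[0,0.005,-0.664,0.359,0.1,0.05,0.5],[0,0.005,-0.664,0.359,0.1,0.05,0.5],[0,0.005,-0.664,0.359,0.1,0.05,0.5],[0,0.005,-0.664,0.359,0.1,0.05,0.5],[0,0.005,-0.664,0.359,0.1,0.05,0.5]]]'

```text
time_s: 28.68
ee_pos: [0.4527, -0.1637, 0.1686]
eef_rot: [3.139, -0.004, 2.608]
force: [0.5, 0.4, 0.2]
grip_width: 0.0468
```

```bash
python3 - <<'E'
from h import *
plan((.454,-.165,.066,2.61))
w=camera("wrist");crop(w["color"],0,512,0,384,1.5,"pics/h1w.png")
s=camera("side");crop(s["color"],180,280,230,305,8,"pics/h1s.png")
E
```

```text
t 28.68 p [ 0.4527 -0.1637  0.1686] rpy [ 3.139 -0.004  2.608] F [0.5 0.4 0.2] M [ 0.02  0.05 -0.02] w 0.0468 q6 -1.46
(0.454, -0.165, 0.066, 2.61) -> [0.0014, -0.0028, -0.0013, -0.0045, -0.0014, 0.2052]
```

View pics/h1w.png

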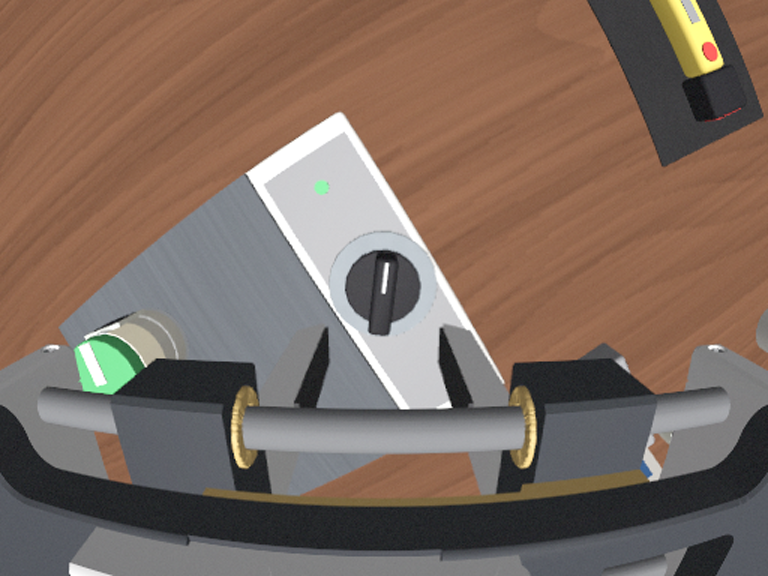

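View pics/h1s.png

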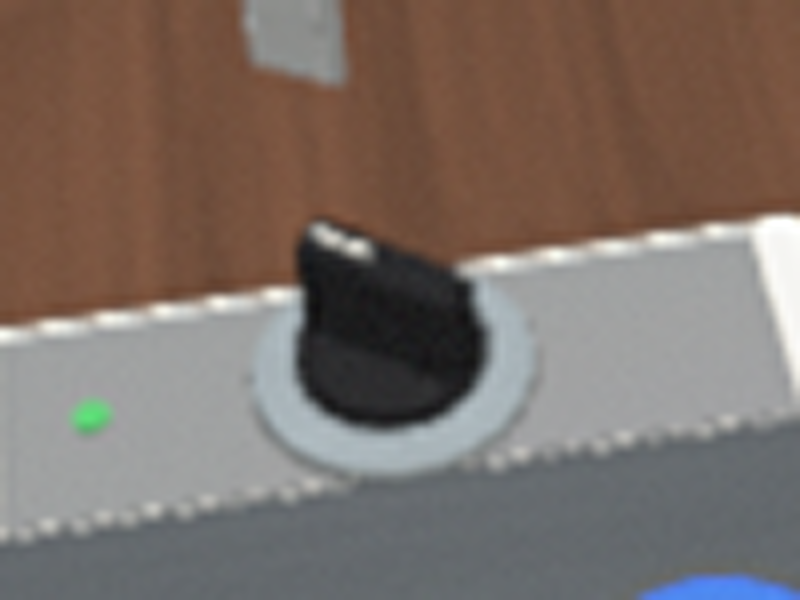

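The bar lies between the jaws at (383,293) in the wrist view, a few degrees off the jaw axis. I'll turn slightly and descend carefully.

Request:
servo_tool --moves '[[[0,-0.003,0.045,-0.0045,-0.001,0.06,0.5],[0,-0.003,0.045,-0.0045,-0.001,0.12,0.5],[0,-0.003,0.045,-0.0045,-0.001,0.16,0.5],[0,-0.003,0.045,-0.0045,-0.001,0.19,0.5],[0,-0.003,0.045,-0.0045,-0.001,0.2,0.5],[0,-0.003,0.045,-0.0045,-0.001,0.2,0.5],[0,-0.003,0.045,-0.0045,-0.001,0.2,0.5]]]'

```text
time_s: 29.37
ee_pos: [0.4547, -0.1652, 0.0696]
eef_rot: [3.139, 0.001, 2.537]
force: [0.2, 0.1, -0.2]
grip_width: 0.0474
```

```bash
python3 - <<'E'
from h import *
plan((.454,-.165,.066,2.54))
s=camera("side");crop(s["color"],180,280,230,305,8,"pics/h2s.png")
w=camera("wrist");crop(w["color"],150,360,120,280,3.5,"pics/h2w.png")
E
```

```text
t 29.37 p [ 0.4547 -0.1652  0.0696] rpy [3.139e+00 1.000e-03 2.537e+00] F [ 0.2  0.1 -0.2] M [-0.07 -0.03 -0.01] w 0.0474 q6 -1.39
(0.454, -0.165, 0.066, 2.54) -> [0.0015, 0.0009, -0.0021, 0.0013, -0.0005, 0.0073]
```

View pics/h2s.png

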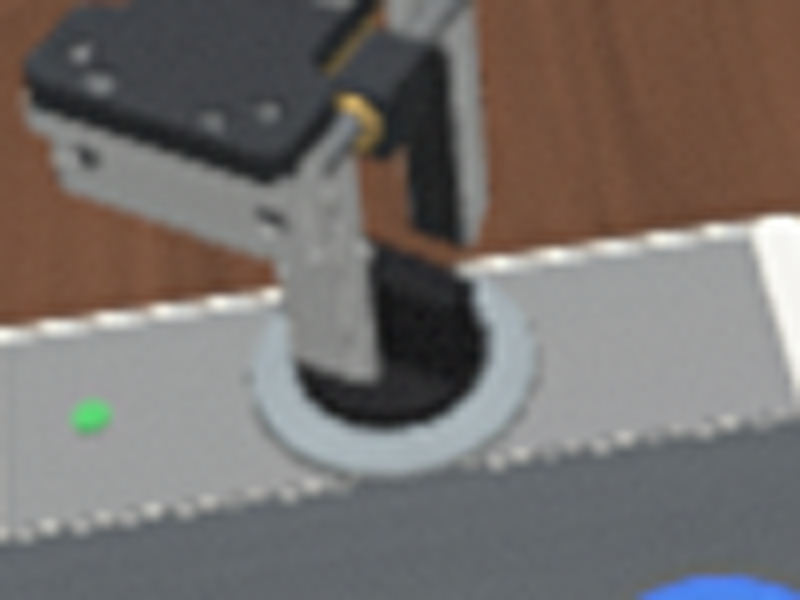

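View pics/h2w.png

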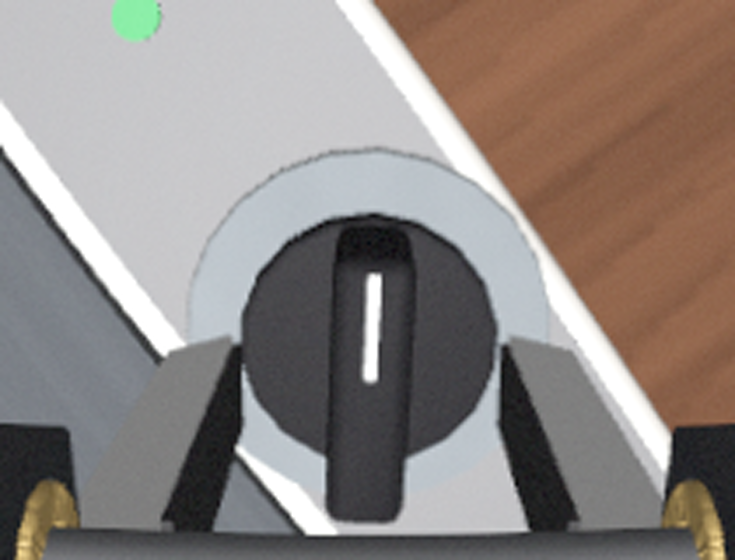

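The jaws straddle the bar, aligned to about 2°. I'll lower 4 mm and grip.

Request:
servo_tool --moves '[[[0,0,0.01,0.001,0,0.004,0.5],[0,0,0.01,0.001,0,0.008,0.5],[0,0,0.01,0.001,0,0.008,0.7],[0,0,0.01,0.001,0,0.008,1],[0,0,0.01,0.001,0,0.008,1],[0,0,0.01,0.001,0,0.008,1],[0,0,0.01,0.001,0,0.008,1],[0,0,0.01,0.001,0,0.008,1],[0,0,0.01,0.001,0,0.008,1]]]' --squeeze 30

```text
time_s: 30.22
ee_pos: [0.4544, -0.1652, 0.0662]
eef_rot: [3.139, 0.003, 2.521]
force: [-1.8, -2.6, 1.5]
grip_width: 0.0139
```

```bash
python3 - <<'E'
from h import *
plan()
E
```

```text
t 30.22 p [ 0.4544 -0.1652  0.0662] rpy [3.139e+00 3.000e-03 2.521e+00] F [-1.8 -2.6  1.5] M [-0.52  0.39  0.04] w 0.0139 q6 -1.38
```

Request:
servo_tool --moves '[[[0,0,0.07,0,0,0,1],[0,0,0.14,0,0,0,1],[0,0,0.21,0,0,0,1],[0,0,0.28,0,0,0,1],[0,0,0.35,0,0,0,1],[0,0,0.42,0,0,0,1],[0,0,0.49,0,0,0,1],[0,0,0.56,0,0,0,1],[0,0,0.63,0,0,0,1],[0,0,0.7,0,0,0,1],[0,0,0.77,0,0,0,1],[0,0,0.84,0,0,0,1]]]'

```text
time_s: 31.22
ee_pos: [0.4526, -0.1657, 0.0661]
eef_rot: [-3.141, 0.001, 1.197]
force: [-17.1, -6.0, 12.3]
grip_width: 0.0137
```

```bash
python3 - <<'E'
from h import *
plan((.4544,-.1652,.0662,.55))
s=camera("side");crop(s["color"],180,280,230,305,8,"pics/h3s.png")
E
```

```text
t 31.22 p [ 0.4526 -0.1657  0.0661] rpy [-3.141e+00  1.000e-03  1.197e+00] F [-17.1  -6.   12.3] M [-1.32  3.6   0.11] w 0.0137 q6 -0.05
(0.4544, -0.1652, 0.0662, 0.55) -> [-0.0005, 0.0006, 0.4117, 0.0023, 0.0031, -0.0002]
```

View pics/h3s.png

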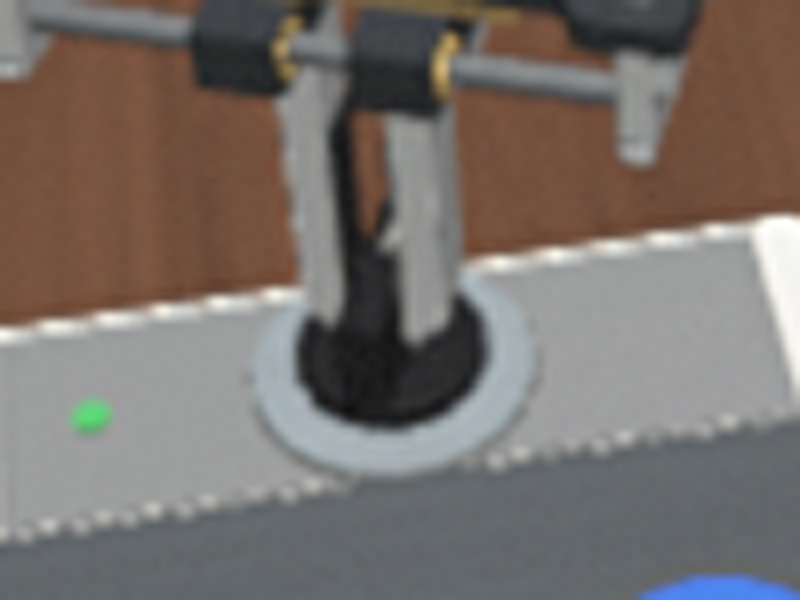

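Request:
servo_tool --moves '[[[0,0,0.07,0,0,-0.002,1],[0,0,0.14,0,0,-0.002,1],[0,0,0.21,0,0,-0.002,1],[0,0,0.28,0,0,-0.002,1],[0,0,0.34,0,0,-0.002,1],[0,0,0.39,0,0,-0.002,1],[0,0,0.42,0,0,-0.002,1],[0,0,0.44,0,0,-0.002,1],[0,0,0.44,0,0,-0.002,1]]]'

```text
time_s: 32.02
ee_pos: [0.4513, -0.1653, 0.0663]
eef_rot: [-3.139, 0.004, 0.496]
force: [-5.0, 0.1, -3.2]
grip_width: 0.0142
```

```bash
python3 - <<'E'
from h import *
plan()
s=camera("side");crop(s["color"],180,280,230,305,8,"pics/h4s.png")
E
```

```text
t 32.02 p [ 0.4513 -0.1653  0.0663] rpy [-3.139  0.004  0.496] F [-5.   0.1 -3.2] M [0.   1.18 0.59] w 0.0142 q6 0.65
```

View pics/h4s.png

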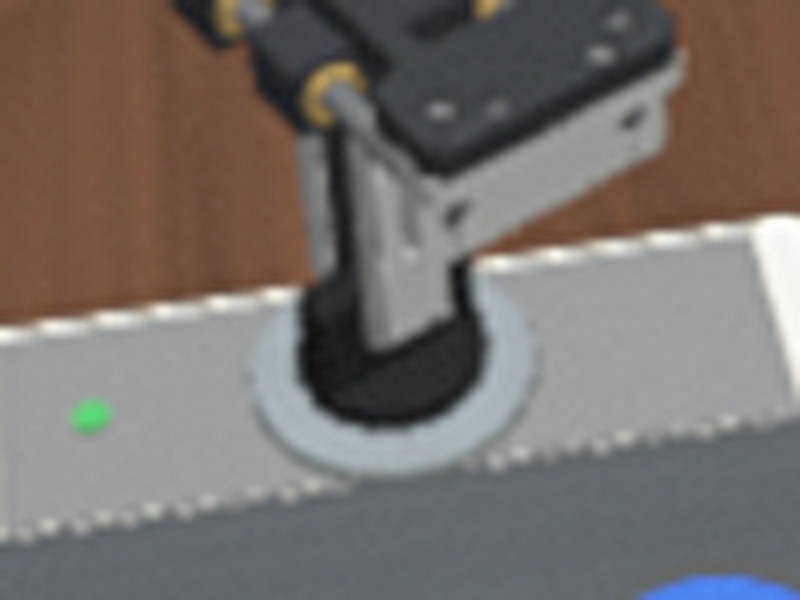

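Request:
servo_tool --moves '[[[0,0,0.03,0,0,0,1],[0,0,0.06,0,0,0,1],[0,0,0.08,0,0,0,1],[0,0,0.08,0,0,0,1],[0,0,0.08,0,0,0,1]]]'

```text
time_s: 32.48
ee_pos: [0.4511, -0.1653, 0.0663]
eef_rot: [-3.139, 0.004, 0.373]
force: [-3.2, -0.9, 2.4]
grip_width: 0.0158
```

```bash
python3 - <<'E'
from h import *
plan()
E
```

```text
t 32.48 p [ 0.4511 -0.1653  0.0663] rpy [-3.139  0.004  0.373] F [-3.2 -0.9  2.4] M [-0.36  0.75  0.77] w 0.0158 q6 0.77
```

The opening grows as the tool turns on (14.2 → 15.8 mm) and the moment is up to 0.77 N m, so the bar is against its stop. Releasing straight up.

Request:
servo_tool --moves '[[[0,0,0,0,0,0,0.7],[0,0,0,0,0,0,0.5],[0,0,0,0,0,0,0.5],[0,0,0,0,0,0,0.5],[0,0,0,0,0,-0.06,0.5],[0,0,0,0,0,-0.12,0.5],[0,0,0,0,0,-0.18,0.5],[0,0,0,0,0,-0.25,0.5],[0,0,0,0,0,-0.28,0.5]]]'

```text
time_s: 33.23
ee_pos: [0.4528, -0.1657, 0.2105]
eef_rot: [3.141, 0.001, 0.373]
force: [-0.1, -1.0, 0.7]
grip_width: 0.0468
```

```bash
python3 - <<'E'
from h import *
plan((.40,.05,.25,1.571))
w=camera("wrist");crop(w["color"],0,512,0,384,1.5,"pics/i1w.png")
E
```

```text
t 33.23 p [ 0.4528 -0.1657  0.2105] rpy [3.141e+00 1.000e-03 3.730e-01] F [-0.1 -1.   0.7] M [-0.06  0.14 -0.  ] w 0.0468 q6 0.77
(0.4, 0.05, 0.25, 1.571) -> [0.0002, 0.0008, -0.7625, 0.059, -0.4401, -0.0794]
```

View pics/i1w.png

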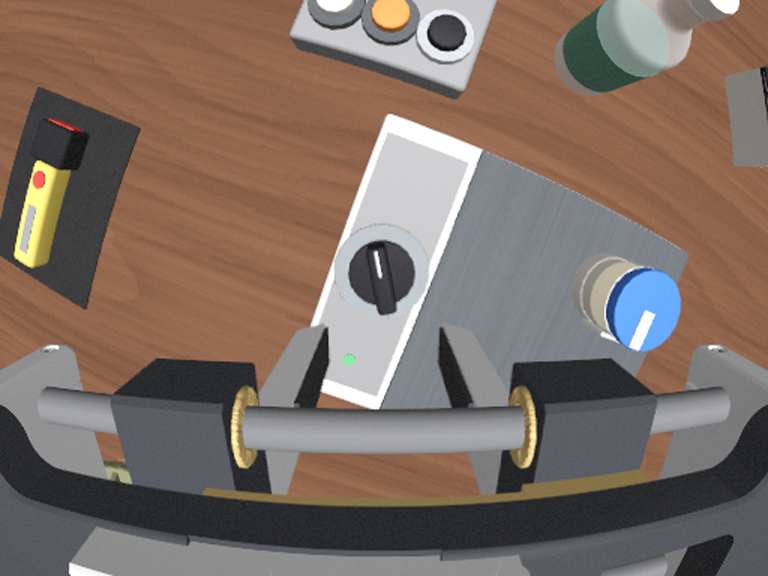

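The bar now lies at about 0.55 rad in world axes, which makes the dial ≈ 2.60 rad, its stop. I'll move clear for a final look.

Request:
servo_tool --moves '[[[0,0,-0.3,0,-0.08,-0.04,0.5],[0,0,-0.3,0.01,-0.16,-0.08,0.5],[0,0,-0.3,0.02,-0.24,-0.08,0.5],[0,0,-0.3,0.03,-0.32,-0.08,0.5],[0,0,-0.3,0.04,-0.4,-0.08,0.5],[0,0,-0.3,0.06,-0.44,-0.08,0.5],[0,0,-0.3,0.06,-0.44,-0.08,0.5],[0,0,-0.3,0.06,-0.44,-0.08,0.5]]]'

```text
time_s: 33.95
ee_pos: [0.4008, 0.0508, 0.2507]
eef_rot: [3.139, 0.001, 0.847]
force: [-0.2, -0.3, -0.9]
grip_width: 0.0466
```

```bash
python3 - <<'E'
from h import *
plan()
s=camera("side");crop(s["color"],0,512,0,384,1.5,"pics/j1s.png")
t=camera("top");crop(t["color"],0,512,0,384,1.5,"pics/j1t.png")
E
```

```text
t 33.95 p [0.4008 0.0508 0.2507] rpy [3.139e+00 1.000e-03 8.470e-01] F [-0.2 -0.3 -0.9] M [-0.08  0.11  0.  ] w 0.0466 q6 0.76
```

View pics/j1s.png

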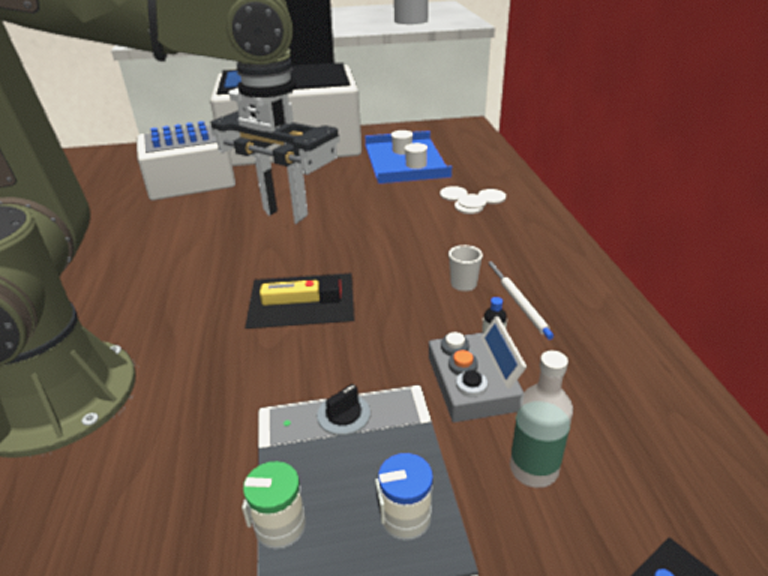

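View pics/j1t.png

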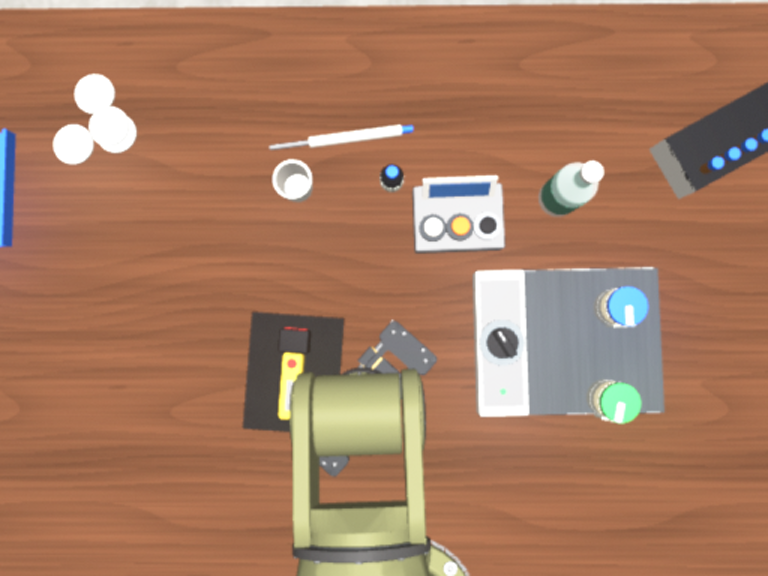

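The green jar has shifted since I placed it and now sits near the plate's -x edge, probably the knock. Measuring it.

```bash
python3 - <<'E'
from h import *
s=camera("side");t=camera("top")
crop(t["color"],310,450,170,290,5,"pics/k_t.png");crop(s["color"],140,320,260,384,4,"pics/k_s.png")
# expected plate corners & current circles
for P in ([.3377,-.2055,.046],[.3403,-.4263,.046]): print(proj(s,P),(proj(t,P)+.5-[310,170])*5)
import pickle;pickle.dump((s,t),open("k.pkl","wb"))
E
```

```text
[[173.79078092 296.29300966]] [[210.18391153 528.4383896 ]]
[[172.18945088 407.35746159]] [[663.03791313 523.04877251]]
```

View pics/k_t.png

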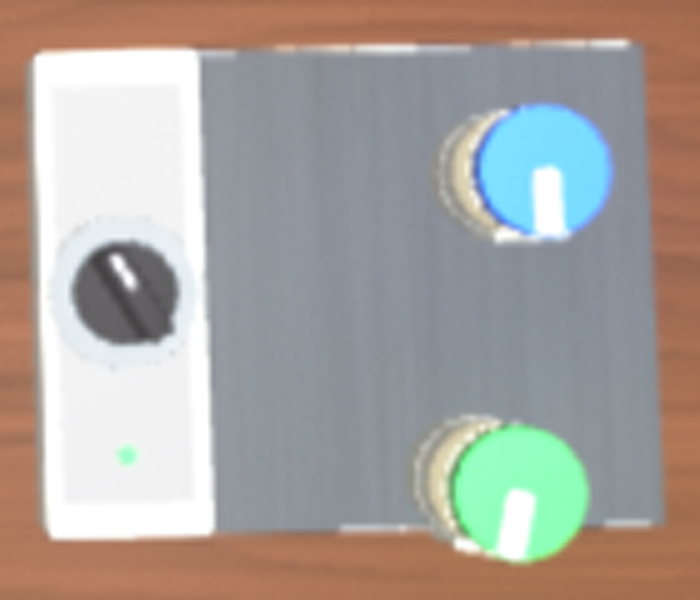

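View pics/k_s.png

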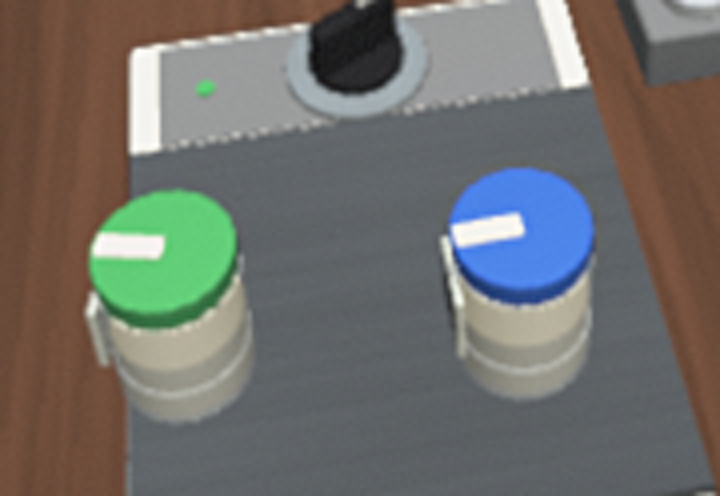

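```bash
python3 - <<'E'
from h import *
import pickle
s,t=pickle.load(open("k.pkl","rb"))
g=at(t,310+520.5/5-.5,170+493.5/5-.5,.126);b=at(t,310+544.5/5-.5,170+171/5-.5,.126)
print("green",g,"blue",b, "side tri",tri(t,(310+520.5/5-.5,170+493.5/5-.5),s,(140+163.5/4-.5,260+252/4-.5)))
print("side base left edge px 118 ->",at(s,140+118.5/4-.5,260+395/4-.5,.05))
# dial marker
print(at(t,310+122/5,170+268/5,.084))
# wrist prediction at h1w: relative to tool
o=get_obs();w=camera("wrist")
Rt=Ro.from_euler("xyz",o["eef_rot"]).as_matrix();pt=np.array(o["ee_pos"])
Rc=cv2.Rodrigues(np.array(w["rvec"]))[0];tc=np.array(w["tvec"]).ravel()
A=Rc@Rt; d=Rc@pt+tc   # cam = A*toolpt + d
R1=Ro.from_euler("xyz",[3.139,-.004,2.608]).as_matrix();p1=np.array([.4527,-.1637,.1686])
for P in ([.402,-.344,.126],g):
    x=A@(R1.T@(np.array(P)-p1))+d; th=np.arctan2(np.hypot(x[0],x[1]),x[2]); ph=np.arctan2(x[1],x[0]); K=w["intrinsics"]
    r=th*K[0,0];print(P,(K[0,2]+r*np.cos(ph))*1.5,(K[1,2]+r*np.sin(ph))*1.5)
plan((.454,-.165,.17,.55))
E
```

```text
green [ 0.3641 -0.329   0.126 ] blue [ 0.5102 -0.3435  0.126 ] side tri (array([ 0.3633, -0.3302,  0.1227]), 0.0008)
side base left edge px 118 -> [ 0.3336 -0.344   0.05  ]
[ 0.4644 -0.1586  0.084 ]
[0.402, -0.344, 0.126] 101.78996392597898 385.70347624184575
[ 0.3641 -0.329   0.126 ] 82.70067786813426 325.4085300798497
t 34.2 p [0.4011 0.049  0.2509] rpy [3.139e+00 1.000e-03 8.430e-01] F [-0.5  0.3  0.1] M [-0.06  0.07 -0.02] w 0.0468 q6 0.76
(0.454, -0.165, 0.17, 0.55) -> [0.0016, 0.0003, 0.1865, -0.2491, 0.3634, 0.1629]
```

The green lid centre is now at (0.364,-0.329), so the jar's base overhangs the plate edge at x ≈ 0.339 by about 5 mm. The wrist picture from just before I gripped the dial still shows it in place, so the knock came around the dial turn. The order has to stay right, so I'll turn the dial back, reseat the jar, then turn the dial up again.

Request:
servo_tool --moves '[[[0,0,0.187,-0.04,0.06,0,0.5],[0,0,0.187,-0.09,0.13,0.02,0.5],[0,0,0.187,-0.14,0.2,0.05,0.5],[0,0,0.187,-0.19,0.28,0.09,0.5],[0,0,0.187,-0.23,0.34,0.13,0.5],[0,0,0.187,-0.25,0.364,0.163,0.5],[0,0,0.187,-0.25,0.364,0.163,0.5],[0,0,0.187,-0.25,0.364,0.163,0.5],[0,0,0.187,-0.25,0.364,0.163,0.5]]]'

```text
time_s: 34.95
ee_pos: [0.4538, -0.1656, 0.1704]
eef_rot: [3.139, -0.0, 0.548]
force: [-0.1, 0.2, 0.5]
grip_width: 0.0466
```

```bash
python3 - <<'E'
from h import *
plan((.453,-.165,.0662,.55))
w=camera("wrist");crop(w["color"],150,360,120,280,3.5,"pics/l1w.png")
E
```

```text
t 34.95 p [ 0.4538 -0.1656  0.1704] rpy [ 3.139 -0.     0.548] F [-0.1  0.2  0.5] M [-0.05  0.14 -0.02] w 0.0466 q6 0.6
(0.453, -0.165, 0.0662, 0.55) -> [0.0016, -0.0001, -0.0011, -0.0008, -0.0024, 0.2084]
```

View pics/l1w.png

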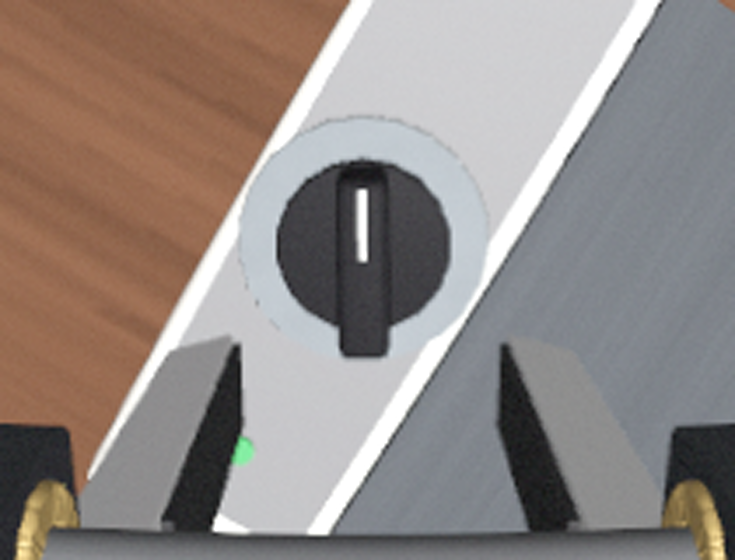

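The bar is exactly aligned with the tool, which confirms the dial is at about 2.6. Descending, gripping, and turning back.

Request:
servo_tool --moves '[[[0,0,0,-0.001,-0.003,0.07,0.5],[0,0,0,-0.001,-0.003,0.13,0.5],[0,0,0,-0.001,-0.003,0.17,0.5],[0,0,0,-0.001,-0.003,0.2,0.5],[0,0,0,-0.001,-0.003,0.208,0.5],[0,0,0,-0.001,-0.003,0.208,0.7],[0,0,0,-0.001,-0.003,0.208,1],[0,0,0,-0.001,-0.003,0.208,1],[0,0,0,-0.001,-0.003,0.208,1],[0,0,0,-0.001,-0.003,0.208,1],[0,0,0,-0.001,-0.003,0.208,1]]]'

```text
time_s: 35.92
ee_pos: [0.4532, -0.1641, 0.0675]
eef_rot: [3.139, -0.001, 0.549]
force: [-2.9, 3.8, 6.6]
grip_width: 0.0135
```

Request:
servo_tool --moves '[[[0,0,-0.07,0,0,0,1],[0,0,-0.14,0,0,0,1],[0,0,-0.21,0,0,0,1],[0,0,-0.28,0,0,0,1],[0,0,-0.35,0,0,0,1],[0,0,-0.42,0,0,0,1],[0,0,-0.49,0,0,0,1],[0,0,-0.56,0,0,0,1],[0,0,-0.63,0,0,0,1],[0,0,-0.7,0,0,0,1],[0,0,-0.77,0,0,0,1],[0,0,-0.84,0,0,0,1]]]'

```text
time_s: 36.92
ee_pos: [0.4529, -0.1639, 0.0676]
eef_rot: [3.14, 0.002, 1.874]
force: [-2.0, 1.0, -0.7]
grip_width: 0.0136
```

Request:
servo_tool --moves '[[[0,0,-0.07,0,0,0,1],[0,0,-0.14,0,0,0,1],[0,0,-0.21,0,0,0,1],[0,0,-0.28,0,0,0,1],[0,0,-0.34,0,0,0,1],[0,0,-0.4,0,0,0,1],[0,0,-0.4,0,0,0,1]]]'

```text
time_s: 37.5
ee_pos: [0.4527, -0.164, 0.0676]
eef_rot: [-3.141, 0.002, 2.507]
force: [-1.4, -0.4, -2.1]
grip_width: 0.0135
```

```bash
python3 - <<'E'
from h import *
plan()
E
```

```text
t 37.5 p [ 0.4527 -0.164   0.0676] rpy [-3.141e+00  2.000e-03  2.507e+00] F [-1.4 -0.4 -2.1] M [-0.04  0.12  0.01] w 0.0135 q6 -1.36
```

The dial is back near its starting value (~0.63). Releasing it and going to the green jar.

Request:
servo_tool --moves '[[[0,0,0,0,0,0,0.7],[0,0,0,0,0,0,0.5],[0,0,0,0,0,0,0.5],[0,0,0,0,0,0,0.5],[0,0,0,0,0,-0.06,0.5],[0,0,0,0,0,-0.12,0.5],[0,0,0,0,0,-0.18,0.3],[0,0,0,0,0,-0.25,0.1],[0,0,0,0,0,-0.28,0],[0,0,0,0,0,-0.28,0]]]'

```text
time_s: 38.33
ee_pos: [0.4537, -0.1643, 0.2113]
eef_rot: [3.14, 0.008, 2.506]
force: [-0.1, 0.2, 0.2]
grip_width: 0.0704
```

```bash
python3 - <<'E'
from h import *
plan((.3637,-.3295,.2,1.571))
t=camera("top");crop(t["color"],310,450,170,290,5,"pics/m_t.png")
E
```

```text
t 38.33 p [ 0.4537 -0.1643  0.2113] rpy [3.14  0.008 2.506] F [-0.1  0.2  0.2] M [-0.03  0.04  0.01] w 0.0704 q6 -1.36
(0.3637, -0.3295, 0.2, 1.571) -> [0.0031, 0.0045, 0.5951, -0.0513, -0.3728, 0.0226]
```

View pics/m_t.png

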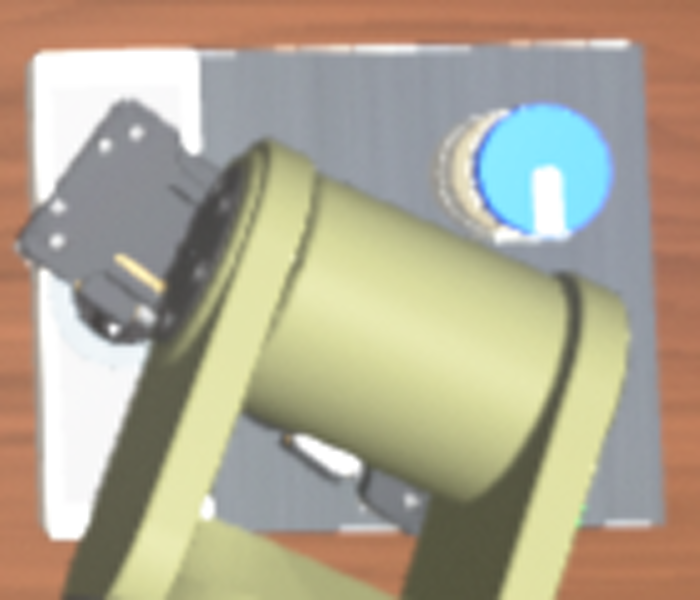

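Request:
servo_tool --moves '[[[0,0.004,0.595,-0.05,-0.373,0.01,0],[0,0.004,0.595,-0.05,-0.373,0.01,0],[0,0.004,0.595,-0.05,-0.373,0.01,0],[0,0.004,0.595,-0.05,-0.373,0.01,0],[0,0.004,0.595,-0.05,-0.373,0.01,0],[0,0.004,0.595,-0.05,-0.373,0.01,0],[0,0.004,0.595,-0.05,-0.373,0.01,0],[0,0.004,0.595,-0.05,-0.373,0.01,0],[0,0.004,0.595,-0.05,-0.373,0.01,0],[0,0.004,0.595,-0.05,-0.373,0.01,0]]]'

```text
time_s: 39.22
ee_pos: [0.3621, -0.3286, 0.2026]
eef_rot: [3.141, -0.004, 1.573]
force: [0.3, 0.5, 1.7]
grip_width: 0.0937
```

```bash
python3 - <<'E'
from h import *
plan((.3637,-.3295,.0735,1.571))
w=camera("wrist");crop(w["color"],0,512,0,384,1.5,"pics/m1w.png")
s=camera("side");crop(s["color"],140,320,260,384,4,"pics/m1s.png")
E
```

```text
t 39.22 p [ 0.3621 -0.3286  0.2026] rpy [ 3.141 -0.004  1.573] F [0.3 0.5 1.7] M [-0.03  0.01  0.06] w 0.0937 q6 -0.82
(0.3637, -0.3295, 0.0735, 1.571) -> [0.0002, -0.0026, 0.0015, -0.0029, 0.0031, 0.2582]
```

View pics/m1w.png

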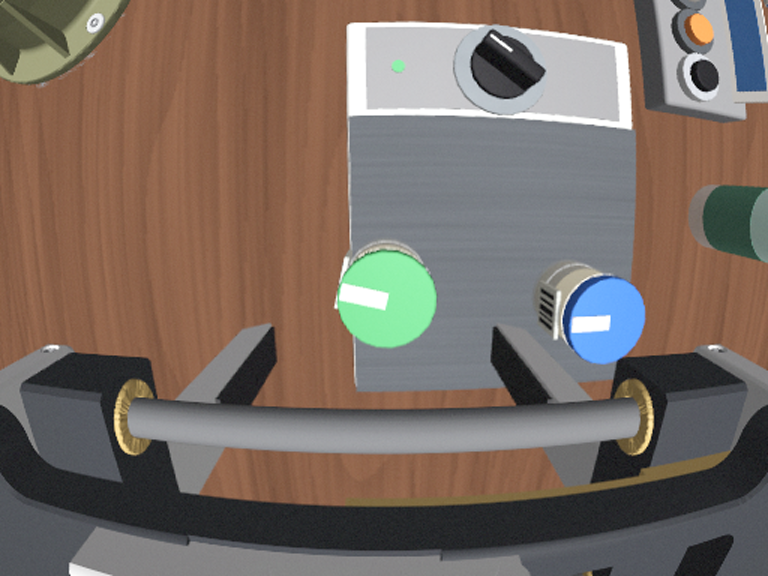

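View pics/m1s.png

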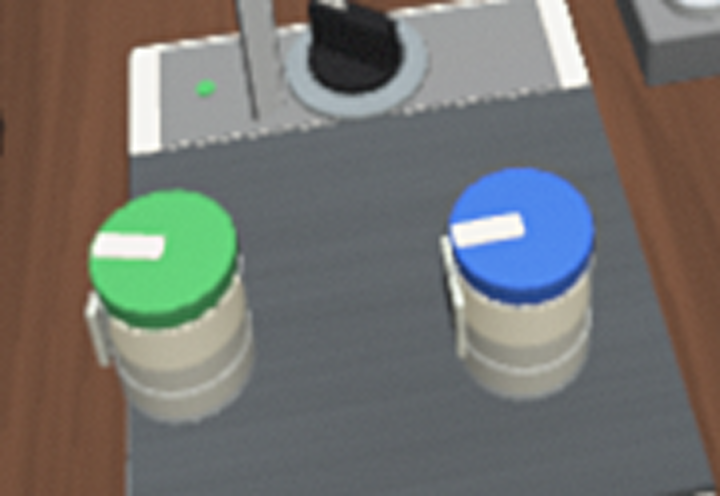

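The green jar does overhang the edge, at (387,299), and it's centred for the grasp. Gripping and moving it inward.

Request:
servo_tool --moves '[[[0,-0.002,0,-0.002,0.003,0.07,0],[0,-0.002,0,-0.002,0.003,0.13,0],[0,-0.002,0,-0.002,0.003,0.19,0],[0,-0.002,0,-0.002,0.003,0.23,0],[0,-0.002,0,-0.002,0.003,0.258,0],[0,-0.002,0,-0.002,0.003,0.258,0],[0,-0.002,0,-0.002,0.003,0.258,0.3],[0,-0.002,0,-0.002,0.003,0.258,0.6],[0,-0.002,0,-0.002,0.003,0.258,0.6],[0,-0.002,0,-0.002,0.003,0.258,0.6],[0,-0.002,0,-0.002,0.003,0.258,0.6],[0,-0.002,0,-0.002,0.003,0.258,0.6]]]' --squeeze 25

```text
time_s: 40.32
ee_pos: [0.3641, -0.3294, 0.0747]
eef_rot: [3.14, 0.0, 1.574]
force: [-1.1, 0.5, 3.7]
grip_width: 0.0596
```

```bash
python3 - <<'E'
from h import *
plan((.404,-.335,.095,1.571),(.404,-.335,.0735,1.571))
E
```

```text
t 40.32 p [ 0.3641 -0.3294  0.0747] rpy [3.14  0.    1.574] F [-1.1  0.5  3.7] M [ 0.07  0.29 -0.  ] w 0.0596 q6 -0.81
(0.404, -0.335, 0.095, 1.571) -> [0.001, 0.0002, 0.0017, -0.0115, 0.0799, -0.0405]
(0.404, -0.335, 0.0735, 1.571) -> [0.001, 0.0002, 0.0017, -0.0115, 0.0798, 0.0025]
```

Request:
servo_tool --moves '[[[0,0,0,0,0,-0.03,0.6],[0,0,0,0,0,-0.05,0.6],[0,0,0,-0.006,0.04,-0.05,0.6],[0,0,0,-0.012,0.08,-0.05,0.6],[0,0,0,-0.012,0.08,-0.05,0.6],[0,0,0,-0.012,0.08,-0.03,0.6],[0,0,0,-0.012,0.08,-0.012,0.6],[0,0,0,-0.012,0.08,-0.004,0.6],[0,0,0,-0.012,0.08,0,0.6],[0,0,0,-0.012,0.08,0.001,0.6],[0,0,0,-0.012,0.08,0.001,0.6]]]'

```text
time_s: 41.23
ee_pos: [0.4033, -0.3351, 0.0745]
eef_rot: [3.141, -0.0, 1.573]
force: [-4.3, 4.4, 9.3]
grip_width: 0.0599
```

Request:
servo_tool --moves '[[[0,0,0,0,0,0,0.3],[0,0,0,0,0,0,0.15],[0,0,0,0,0,0,0.15],[0,0,0,0,0,0,0.15],[0,0,0,0,0,0,0.15],[0,0,0,0,0,-0.06,0.15],[0,0,0,0,0,-0.12,0.15],[0,0,0,0,0,-0.2,0.15],[0,0,0,0,0,-0.26,0.15],[0,0,0,0,0,-0.26,0.15]]]'

```text
time_s: 42.07
ee_pos: [0.4047, -0.3365, 0.2107]
eef_rot: [3.134, 0.006, 1.573]
force: [0.4, 0.3, 0.5]
grip_width: 0.08
```

```bash
python3 - <<'E'
from h import *
plan((.453,-.1645,.17,2.515))
w=camera("wrist");crop(w["color"],0,512,0,384,1.5,"pics/n1w.png")
s=camera("side");crop(s["color"],140,320,260,384,4,"pics/n1s.png")
E
```

```text
t 42.07 p [ 0.4047 -0.3365  0.2107] rpy [3.134 0.006 1.573] F [0.4 0.3 0.5] M [-0.08  0.06  0.02] w 0.08 q6 -0.77
(0.453, -0.1645, 0.17, 2.515) -> [0.0025, 0.0058, -0.5994, 0.3442, 0.0969, 0.0799]
```

View pics/n1s.png

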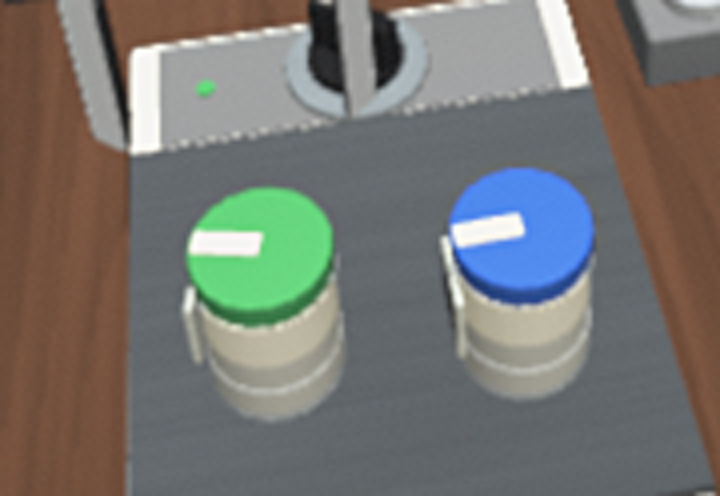

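View pics/n1w.png

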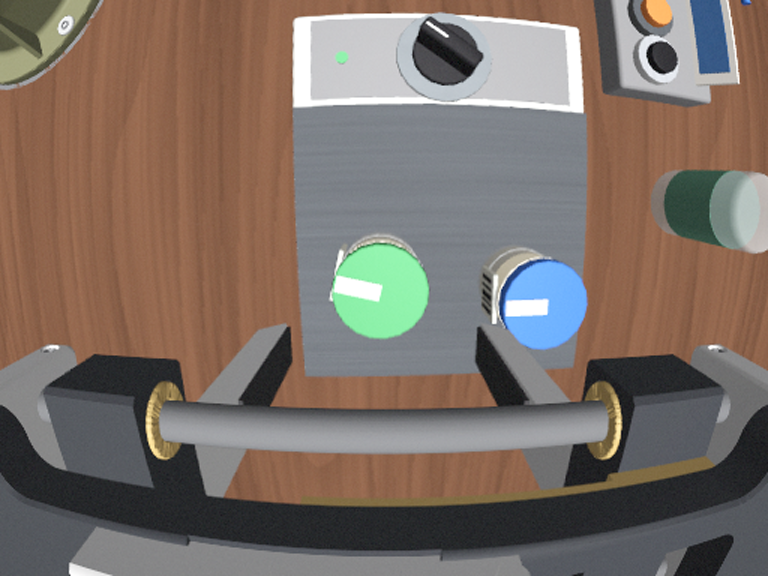

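Both jars are now wholly on the plate, with margins all round. On to the final dial turn.

Request:
servo_tool --moves '[[[0.002,0.006,-0.6,0.344,0.097,0.04,0.5],[0.002,0.006,-0.6,0.344,0.097,0.04,0.5],[0.002,0.006,-0.6,0.344,0.097,0.04,0.5],[0.002,0.006,-0.6,0.344,0.097,0.04,0.5],[0.002,0.006,-0.6,0.344,0.097,0.04,0.5],[0.002,0.006,-0.6,0.344,0.097,0.04,0.5],[0.002,0.006,-0.6,0.344,0.097,0.08,0.5],[0.002,0.006,-0.6,0.344,0.097,0.08,0.5],[0.002,0.006,-0.6,0.344,0.097,0.08,0.5],[0.002,0.006,-0.6,0.344,0.097,0.08,0.5],[0.002,0.006,-0.6,0.344,0.097,0.08,0.5]]]'

```text
time_s: 43.08
ee_pos: [0.4514, -0.1632, 0.1646]
eef_rot: [3.14, -0.008, 2.513]
force: [0.2, 1.1, -0.5]
grip_width: 0.0469
```

```bash
python3 - <<'E'
from h import *
plan((.453,-.1645,.0668,2.515))
w=camera("wrist");crop(w["color"],150,360,120,280,3.5,"pics/o1w.png")
E
```

```text
t 43.08 p [ 0.4514 -0.1632  0.1646] rpy [ 3.14  -0.008  2.513] F [ 0.2  1.1 -0.5] M [-0.07 -0.04 -0.06] w 0.0469 q6 -1.37
(0.453, -0.1645, 0.0668, 2.515) -> [0.0011, -0.005, -0.0012, -0.0056, -0.0006, 0.1956]
```

View pics/o1w.png

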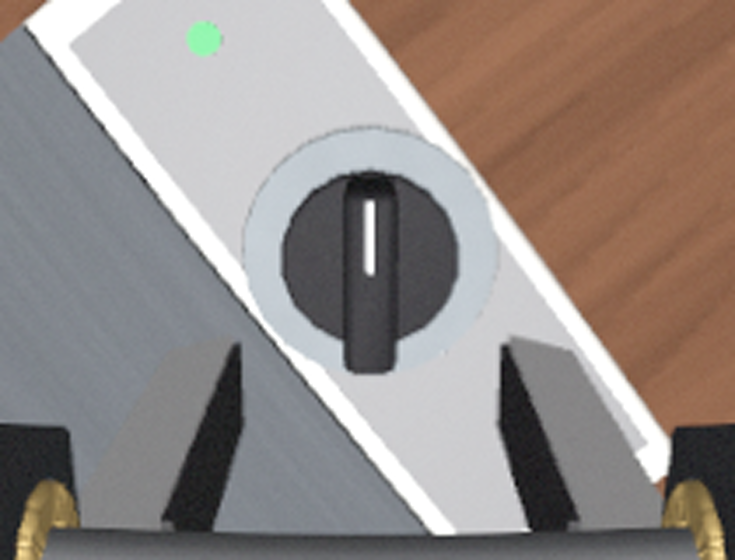

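Request:
servo_tool --moves '[[[0,-0.005,0,-0.005,-0.001,0.07,0.5],[0,-0.005,0,-0.005,-0.001,0.13,0.5],[0,-0.005,0,-0.005,-0.001,0.17,0.5],[0,-0.005,0,-0.005,-0.001,0.19,0.5],[0,-0.005,0,-0.005,-0.001,0.195,0.5],[0,-0.005,0,-0.005,-0.001,0.195,0.7],[0,-0.005,0,-0.005,-0.001,0.195,1],[0,-0.005,0,-0.005,-0.001,0.195,1],[0,-0.005,0,-0.005,-0.001,0.195,1],[0,-0.005,0,-0.005,-0.001,0.195,1],[0,-0.005,0,-0.005,-0.001,0.195,1]]]' --squeeze 30

```text
time_s: 44.05
ee_pos: [0.4532, -0.1645, 0.0679]
eef_rot: [3.139, 0.002, 2.513]
force: [1.0, 1.5, 3.3]
grip_width: 0.014
```

Request:
servo_tool --moves '[[[0,0,0.07,0,0,0,1],[0,0,0.14,0,0,0,1],[0,0,0.21,0,0,0,1],[0,0,0.28,0,0,0,1],[0,0,0.35,0,0,0,1],[0,0,0.42,0,0,0,1],[0,0,0.49,0,0,0,1],[0,0,0.56,0,0,0,1],[0,0,0.63,0,0,0,1],[0,0,0.7,0,0,0,1],[0,0,0.77,0,0,0,1],[0,0,0.84,0,0,0,1]]]'

```text
time_s: 45.05
ee_pos: [0.4527, -0.1646, 0.068]
eef_rot: [3.141, -0.002, 1.188]
force: [-2.8, -0.9, 2.2]
grip_width: 0.0139
```

Request:
servo_tool --moves '[[[0,0,0.07,0,0,0,1],[0,0,0.14,0,0,0,1],[0,0,0.21,0,0,0,1],[0,0,0.28,0,0,0,1],[0,0,0.35,0,0,0,1],[0,0,0.4,0,0,0,1],[0,0,0.44,0,0,0,1],[0,0,0.47,0,0,0,1],[0,0,0.48,0,0,0,1],[0,0,0.48,0,0,0,1]]]'

```text
time_s: 45.88
ee_pos: [0.4527, -0.1644, 0.068]
eef_rot: [-3.141, -0.002, 0.435]
force: [-1.7, 0.4, 1.5]
grip_width: 0.0149
```

```bash
python3 - <<'E'
from h import *
plan()
E
```

```text
t 45.88 p [ 0.4527 -0.1644  0.068 ] rpy [-3.141e+00 -2.000e-03  4.350e-01] F [-1.7  0.4  1.5] M [0.16 0.54 0.6 ] w 0.0149 q6 0.71
```

The dial is against its stop again: moment 0.6 N m and the jaws spreading. Releasing, retreating and checking.

Request:
servo_tool --moves '[[[0,0,0,0,0,0,0.7],[0,0,0,0,0,0,0.5],[0,0,0,0,0,0,0.5],[0,0,0,0,0,0,0.5],[0,0,0,0,0,-0.06,0.5],[0,0,0,0,0,-0.12,0.5],[0,0,0,0,0,-0.18,0.5],[0,0,0,0,0,-0.25,0.5],[0,0,0,0,0,-0.28,0.5]]]'

```text
time_s: 46.63
ee_pos: [0.4534, -0.165, 0.2123]
eef_rot: [3.138, -0.005, 0.435]
force: [0.2, 0.2, 0.1]
grip_width: 0.047
```

Request:
servo_tool --moves '[[[0,0,-0.3,0,-0.08,-0.04,0.5],[0,0,-0.3,0.01,-0.16,-0.08,0.5],[0,0,-0.3,0.02,-0.24,-0.08,0.5],[0,0,-0.3,0.03,-0.32,-0.08,0.5],[0,0,-0.3,0.04,-0.4,-0.08,0.5],[0,0,-0.3,0.06,-0.44,-0.08,0.5],[0,0,-0.3,0.06,-0.44,-0.08,0.5],[0,0,-0.3,0.06,-0.44,-0.08,0.5],[0,0,-0.3,0.06,-0.44,-0.08,0.5]]]'

```text
time_s: 47.38
ee_pos: [0.3877, 0.0468, 0.2517]
eef_rot: [3.136, -0.003, 0.907]
force: [0.0, -0.5, 1.0]
grip_width: 0.0467
```

```bash
python3 - <<'E'
from h import *
plan()
s=camera("side");crop(s["color"],0,512,0,384,1.5,"pics/p1s.png")
t=camera("top");crop(t["color"],0,512,0,384,1.5,"pics/p1t.png");crop(t["color"],310,450,170,290,5,"pics/p1tz.png")
E
```

```text
t 47.38 p [0.3877 0.0468 0.2517] rpy [ 3.136e+00 -3.000e-03  9.070e-01] F [ 0.  -0.5  1. ] M [-0.04  0.11 -0.07] w 0.0467 q6 0.69
```

View pics/p1s.png

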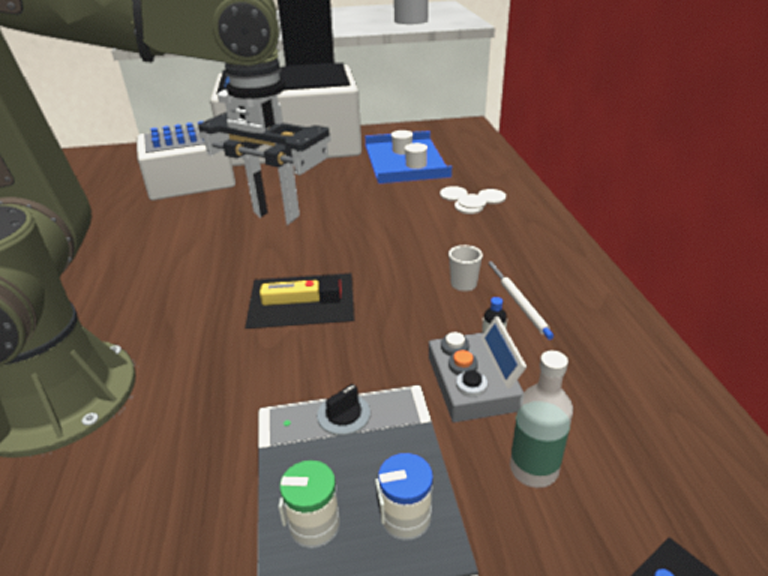

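View pics/p1tz.png

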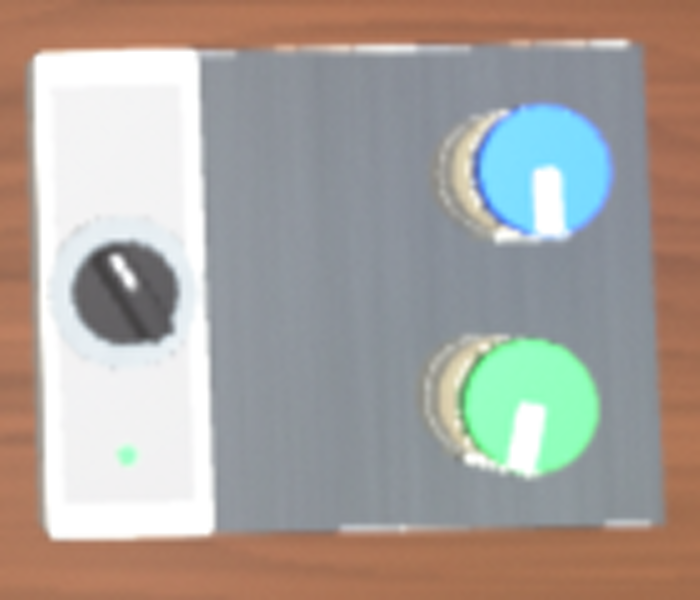

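View pics/p1t.png

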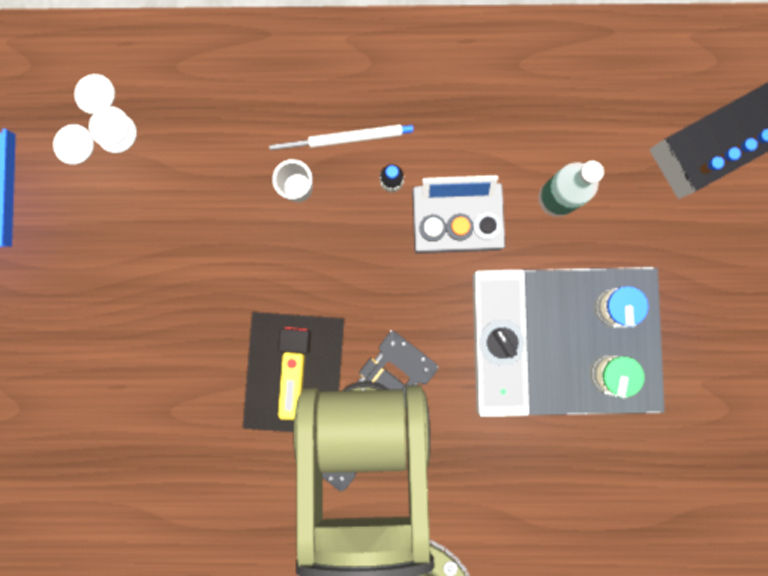

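Everything is in place: both jars well inside the plate, the dial at its stop, the scanner centred on its mat, and the bystanders unmoved. Handing in.

```bash
python3 -c "
from station import hand_in
print(hand_in())"
```

```text
the job is handed in; nothing more can be done
None
```

The job is done and handed in at about 47 s; no verdict was reported.

- **Logger:** I pressed the white key fully, then the black key. Each went flush, with about 50 N of reaction at the bottom, and the orange key was not touched.
- **Labels:** Only the green and blue jars were present. I read green, then blue, holding the window about 6 cm in front, square and level, for about 1.7 s each.
- **Scanner:** It lies flat in the middle of its mat.
- **Jars:** I stood both jars on the plate.
- **Knocked jar:** Around the time of the first dial turn the green jar was knocked about 4 cm, so it overhung the plate edge by about 5 mm. I turned the dial back to about its starting value, put the jar back inside, and turned the dial clockwise to its stop again. The dial was therefore turned to full twice, the second time with both jars properly in place.

**Last checks:**
- The final top and side pictures show both jars upright and wholly on the plate.
- The dial looks the same as after the first turn, which measured about 2.60 rad. On the second turn the jaws began to spread against the stop.
- The scanner is on its mat; the bottle, cup and dropper have not moved; and the arm is clear of everything.
- No final check failed.

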